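# Back off the clamp screw of a key vice with a T-handled hex key

## Task

Open the key vice: take the larger of the two T-handled hex keys from the wooden rack, press it gently down through the round countersunk hole in the vice's top plate until it is fully home in the clamp screw's hex socket, and only then turn the screw counter-clockwise (seen from above) by about a sixth of a turn, 60 degrees. Then lift the key out and hang it back in its rack hole, upright with its collar down on the rack; leave everything else where it is and never bear hard on the screw.

Things in the scene. Friction and masses are not known exactly. Their poses are not given: they have to be found in the camera images.
- key_grip (a point): Handle centre of the larger T-handled hex key (180 g), which hangs upright in one of the two rack holes. Handle: black bar 84 mm long (x) x 16 mm wide (y) x 18 mm high, centred here. z points up along the shaft. Below it a steel collar, 28 mm diameter, 9 to 17 mm below this point, which rests on the rack.
- key_tip (a point): Centre of the end face of the larger key's shaft, 87 mm below key_grip along the key's z; same axes. Shaft: steel hexagon 14 mm across flats (16.2 across corners), 70 mm long below the collar, last 2.5 mm tapered. Two flats face +y and -y; corners point along +x and -x.
- small_key_grip (a point): Handle centre of the smaller T-handled hex key, not to be used: bar 58 mm long (x) x 16 x 18 mm, shaft only 10 mm across flats. It hangs in the other rack hole, in the same way and at the same height; leave it alone.
- rack_hole_a (a point): Centre of one of the rack's two holes, at the rack's top face, 85 mm above the table; x, y along the rack's sides, z up. Rack: fixed wooden bench 90 mm (x) x 210 mm (y), top plate 15 mm thick. Hole: 21 mm diameter, through the plate, 2 mm chamfer, free below down to 6 mm above the table. A hanging key's collar rests on this face, its handle centre 17 mm above it.
- rack_hole_b (a point): The rack's other hole, 100 mm from the first along the rack's y; otherwise the same.
- vise_hole (a point): Centre of the round hole at the top face of the key vice's steel top plate, 45 mm above the table; z up. Vice: fixed grey block 84 x 84 mm round the hole; its two low jaws (up to 55 mm high) hold a key on its -x side, out to 121 mm from the hole. Hole: a 45 degree countersink, 32 mm wide here, 20 mm wide 6 mm down, then straight to 11 mm down. The clamp screw's head with its hex socket lies right beneath, same axis.
- socket (a point): Centre of the floor of the clamp screw's hex socket, 23 mm below vise_hole; axes of the vice. Socket 14.8 mm across flats, 12 mm deep, mouth 11 mm below vise_hole. How its hexagon lies is NOT measured and differs each time (any angle, repeats every 60 degrees): feel for it, pressing lightly at angle after angle till the key drops in. The key enters within about 5 degrees; seated, it has about 7 degrees of play each way.
- screw (a joint): Angle in rad the clamp screw has turned counter-clockwise seen from above: 0 at the start (its clockwise stop), other stop at 1.7. Does not tell how the hexagon lies. Friction: takes 0.12 N m to turn, stays where it is left. The sliding jaw opens 5 mm per rad.
- padlock: Bystander: a brass padlock standing, 45 x 22 x 70 mm; origin at its underside.
- barrel: Bystander: a small upright brass lock barrel, 28 mm diameter, 37 mm high; origin at its underside.
- oil: Bystander: a small clear oil bottle, 44 mm diameter, 110 mm high; origin at its underside.
Mind the look-alikes: they are no part of the job. What is shaped like the part that bears key_grip but blue or green is not meant. Leave any red or turquoise look-alike of the part that bears rack_hole_a alone.

How it is judged:
On the way, in this order (a step that is already met when the one before it is completed fails the run):
1. the larger key is fully home in the socket (tip at most 2.5 mm from its floor, upright within 0.08 rad), the screw not yet turned (z of key_tip in the frame of socket below 0.0025 m and horizontal distance between key_tip and socket below 0.003 m and angle between key_tip's own z axis and vertical below 0.08 rad and value of joint screw below 0.15 rad), for 0.2 s.
2. with the key still fully home, the screw has been turned counter-clockwise to between 0.75 and 1.35 rad (z of key_tip in the frame of socket below 0.0025 m and horizontal distance between key_tip and socket below 0.003 m and angle between key_tip's own z axis and vertical below 0.08 rad and value of joint screw between 0.75 and 1.35 rad), for 0.1 s.
At the end, for the whole second after the job is handed in: The screw stands between 0.75 and 1.35 rad, and the larger key hangs at rest in its rack hole: handle centre within 7 mm of the hole's axis, 12 to 21 mm above the rack's top face, upright within 0.1 rad (value of joint screw between 0.75 and 1.35 rad and (horizontal distance between key_grip and rack_hole_a below 0.007 m or horizontal distance between key_grip and rack_hole_b below 0.007 m) and z of key_grip in the frame of rack_hole_a between 0.012 and 0.021 m and angle between key_grip's own z axis and vertical below 0.1 rad and linear speed of key below 0.02 m/s); the robot touches nothing.
It fails at once if the screw is turned (past 0.12 rad) while the key is not fully home (tip more than 4 mm above the socket's floor) (velocity of joint screw above 0.2 rad/s and value of joint screw above 0.12 rad and z of key_tip in the frame of socket above 0.004 m).
It fails at once if the key bears on the screw with more than 50 N (contact force between key and screw above 50 N).
It fails at once if the smaller key, the padlock, the barrel or the oil bottle is moved more than 30 mm (distance of any of small_key_grip, padlock, barrel, oil from where it was at the start of the episode above 0.03 m).
It also fails if it takes over 64 s, if anything falls off the work surface, if the arm or the gripper's body presses on something with over 40 N, if the wrist force passes 120 N, or if a joint passes its speed limit or range.

## Robot

A 7-joint arm with a two-finger parallel gripper is mounted at the origin on the work surface. World frame = base frame: x ahead of the robot, y to its left, z up, the work surface at z = 0. Lengths are in m, angles in rad, forces in N, time in s.
With the tool pointing down it reaches from about 0.425 to 0.925 m from the base axis. Payload 6.8 kg.
Tool frame: the origin (TCP) lies midway between the tips of the shut fingers; the grasp point (between the pads) lies 19 mm behind it; z points along the fingers, y is the direction in which the jaws open and shut (so a half turn about z gives the same grasp; the last joint's range is limited). The gripper opens to 85 mm and grips with 20 to 120 N. Pads are 22 mm wide; open, the fingers measure 114 mm over their backs; the gripper's body (76 mm by 85 mm) begins 54 mm behind the grasp point. The pads swing forward as they close: fully open they stand 13 mm farther back than shut.
Start: joints at [-1.248, 0.477, 0.022, 1.555, -0.011, 1.109, -0.083], TCP at [0.282, 0.613, 0.206] pointing down, gripper open.
Joint ranges: [-2.96, 2.96], [-0.34, 2.1], [-1.41, 1.46], [0.24, 2.44], [-1.37, 4.51], [0.17, 1.92], [-2.96, 2.96]. Speed limits (rad/s): [2.39, 2.39, 3.14, 3.14, 3.14, 3.14, 3.14].

## Interface

Orientations are given as a unit quaternion [w, x, y, z].
In Python, from station import bot gives the robot as it stands.
- The arm moves only by the shell command python3 -m jog 'ROWS' [FORCE]. ROWS is JSON, a list of rows, each a list of 3 entries, a list of its own where there are three numbers: the shift along the tool's x, y, z in mm, then the turn, a rotation vector about the tool's x, y, z in degrees, then the closure, from -1 (fully open) to 1 (shut). A call has 1 to 12 rows; each row shifts and turns the commanded pose from where the row before left it, along the tool's axes as they then stand; what a row does not reach is not made up. A row lasts 1/8 s, in which the tool goes at most 62.5 mm and 10.7 degrees, less where a joint would pass 70% of its speed; a pose out of reach is approached as far as the arm can. A call is refused whole if a number of a shift passes 62.5 or a number of a turn 10.7, either way. A call with a gripper value outside its range is refused whole. The fingers move at their own pace and stop on an object; FORCE is the grip in N (left out, the last holds). Time passes only in rows, so rows that do not move let the fingers close. It gives the time, the measured TCP pose, the force and the opening at its end, in the units of the state.
- bot.get_obs(): the state, without advancing time (a new reading comes with each control period).
- bot.read_camera(name): name is "scene" or "top" or "wrist"; returns (picture, depth): 420x560x3 uint8, red, green, blue; 420x560 float32, m along the optical axis (not along the pixel's ray), 0 where there is no reading.
- bot.camera_info(name): a dict with "fx", "fy", "cx", "cy" (pixels), "k1" (the pictures are not rectified: a ray, as slopes to the right and down, at radius r is drawn at 1 + k1 r^2 times it, then the intrinsics apply), "world_from_camera" (4x4, takes a point from camera to world coordinates); the wrist camera has in their place "mount" (4x4, takes a point from camera to tool coordinates, whose origin is the TCP and whose axes are the flange's). Camera axes: x right, y up, looking along -z (the intrinsics and any distortion apply to the point x, -y, -z); pixel columns grow to the right and rows downward; lengths in m; the calibration is good to about 2 mm. A picture is of the moment at which its call begins: read the wrist's pose just before it. camera_info takes no time and is no camera call.
- bot.hand_in(): hands the job in, once; it reports no verdict.
Trained networks look in the newest picture that a camera, given by its name, has taken for a name from the list of things; names that differ only in an ending like _2 or _b are one class to them, and where a whole thing is asked for, a point or a joint stands for the part that bears it (a point fixed in the world has none). Each returns a list of dicts, best first, with "score" (0 to 1); they miss things now and then, are a little off and sometimes report something else, mostly with a low value. They report only what shows in the picture. A call takes as long as a camera call. They do not tell look-alikes from the thing itself.
- bot.find_in(camera, thing): "xy" ([column, row] as shares, 0 to 1, of the picture: columns of its width, rows of its height, amid what is visible of it).
- bot.cut_out(camera, thing): "pixels" (420x560 bool, what is visible of it) and "xy" ([column, row] as shares, 0 to 1, of the picture: columns of its width, rows of its height, amid what is visible of it).
- bot.landmark_of(camera, thing): "xy" ([column, row] as shares, 0 to 1, of the picture: columns of its width, rows of its height: a listed point, or the origin of a listed thing).
The state is a dict: "t": time; "q": joint angles; "joint_vel": joint speeds; "joint_torque": joint torques, N m; "eef_pos": TCP position; "tool_rot": TCP orientation; "contact_force": force on the tool from outside, world axes, zero at the start; "torque": the same for the moment, N m; "gripper_width": opening from 0.0 (shut) to 1.0 (fully open).
Only numpy, scipy, OpenCV 4.12 (cv2) and the standard library are available. Lean on these libraries where they do the work, as an engineer would, in place of code of your own. Each camera call takes 0.05 s, during which the arm holds its last target.

## Working session

There is one attempt and no reset: what is moved stays moved. The work goes in short steps, Python scripts to look and compute and a shell command to move; the robot and the scene stay as the last step left them, time stands still between calls to the robot, and variables do not carry over. Pictures are saved under pics/ and viewed, and the job is handed in when it is done.

```bash
ls; mkdir -p pics; python3 - <<'E'
from station import bot
import cv2,numpy as np
o=bot.get_obs()
print(o)
for c in ["scene","top","wrist"]:
    p,d=bot.read_camera(c)
    cv2.imwrite(f"pics/{c}0.png",p[:,:,::-1]); np.save(f"pics/{c}0.npy",d)
    print(c,bot.camera_info(c))
    for th in ["key_grip","small_key_grip","rack_hole_a","vise_hole","socket"]:
        print(c,th,[(round(r['score'],2),[round(r['xy'][0]*560),round(r['xy'][1]*420)]) for r in bot.landmark_of(c,th)])
E
```

```text
pics
{'t': 0.0, 'q': array([-1.24811344,  0.47783658,  0.02232093,  1.55647104, -0.01149117,
        1.10929802, -0.08310956]), 'joint_vel': array([-0.00134074,  0.00047303, -0.00016438, -0.0005019 ,  0.0002282 ,
       -0.00145555,  0.00044301]), 'joint_torque': array([ 4.80969484e-04, -5.96436560e+01,  1.60748273e+00, -2.81213003e+01,
        1.23531074e-02,  9.01639927e-03, -9.01279606e-06]), 'eef_pos': array([0.28160528, 0.61273419, 0.20519268]), 'tool_rot': array([-1.31983722e-04,  2.13713884e-01,  9.76895843e-01, -9.33213312e-04]), 'contact_force': array([-0.36101577, -0.55622222,  0.14853877]), 'torque': array([-0.01623829, -0.02706514, -0.00441832]), 'gripper_width': 0.9967104008137381}
scene {'fx': 490.6840891952981, 'fy': 490.6840891952981, 'cx': 273.69879753053, 'cy': 214.24379064897425, 'k1': 0.007651758056049131, 'world_from_camera': array([[ 0.57782607, -0.62302696,  0.52721386,  1.12938922],
       [ 0.81608896,  0.43253409, -0.38329242, -0.58437764],
       [ 0.01076355,  0.65172976,  0.75837489,  0.94616304],
       [ 0.        ,  0.        ,  0.        ,  1.        
[... 1013 characters left out ...]
, 275]), (0.63, [328, 316]), (0.41, [237, 265])]
top vise_hole [(0.88, [160, 217])]
top socket [(0.8, [165, 215])]
wrist {'fx': 302.0233170693894, 'fy': 302.0233170693894, 'cx': 282.46452357186627, 'cy': 213.65197400479025, 'k1': -0.04207183027353433, 'mount': array([[ 8.30152438e-04,  9.63594357e-01,  2.67367213e-01,
         6.74339833e-02],
       [ 9.99999544e-01, -6.73787564e-04, -6.76575723e-04,
        -3.71444283e-04],
       [-4.71795845e-04,  2.67367653e-01, -9.63594477e-01,
        -1.67579536e-01],
       [ 0.00000000e+00,  0.00000000e+00,  0.00000000e+00,
         1.00000000e+00]])}
wrist key_grip []
wrist small_key_grip []
wrist rack_hole_a []
wrist vise_hole []
wrist socket []
```

View pics/scene0.png

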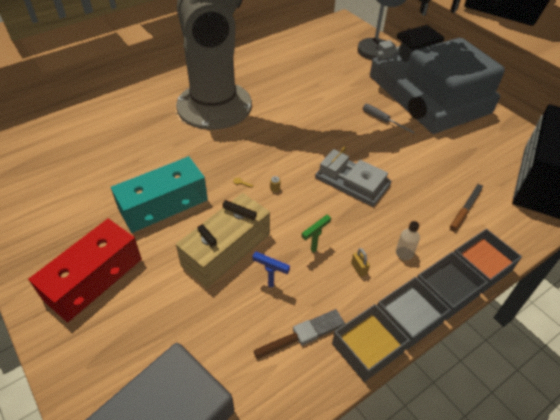

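View pics/top0.png

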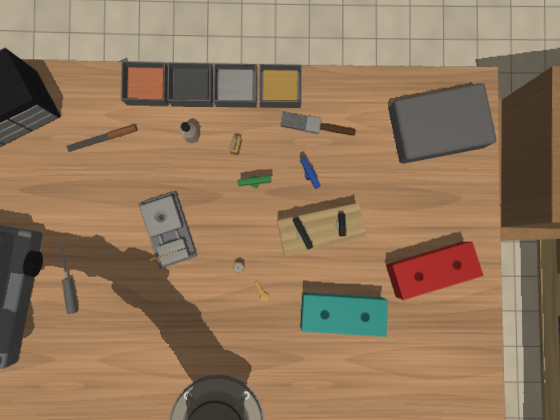

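```bash
python3 -c "
import cv2
p=cv2.imread('pics/scene0.png');cv2.imwrite('pics/scene0c.png',cv2.resize(p[140:340,130:430],None,fx=2.6,fy=2.6))
p=cv2.imread('pics/top0.png');cv2.imwrite('pics/top0c.png',cv2.resize(p[130:340,130:390],None,fx=2.8,fy=2.8))"
```

```text
(no output)
```

View pics/scene0c.png

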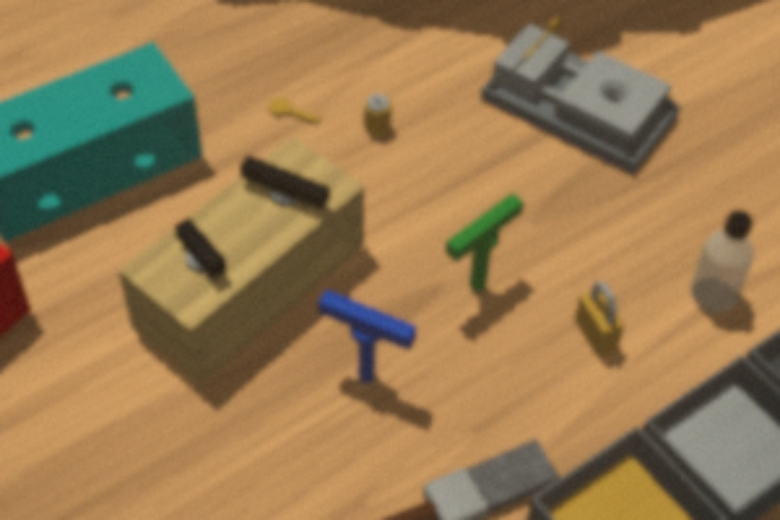

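View pics/top0c.png

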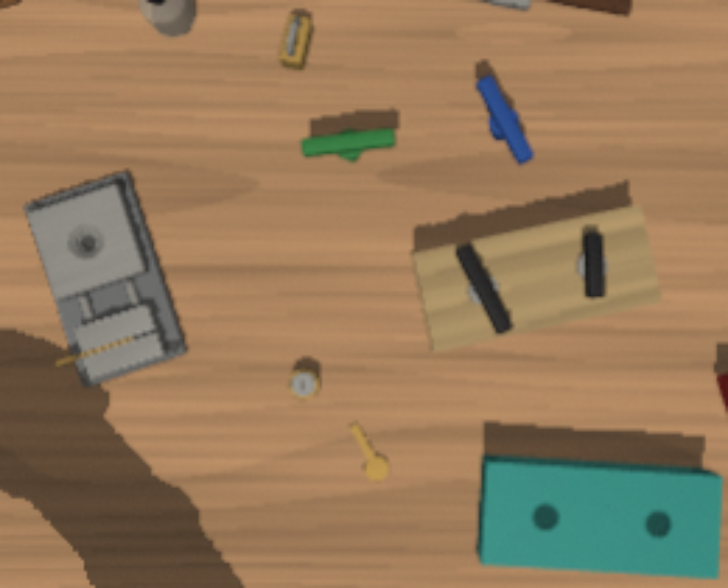

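Candidates for the larger key: in the scene picture, the black long bar (238,208), the black short bar (207,236), the blue bar (272,260) and the green bar (314,227). In the top picture these are (303,233), (342,223), (310,172) and (255,181). The crops settle it: the long black bar in the wooden rack is the larger key. Red and turquoise racks aren't meant. The vice hole is at top (160,217).

```bash
cat > h.py <<'E'
import numpy as np,cv2
from scipy.spatial.transform import Rotation as R
from station import bot
def Rt(o): 
    w,x,y,z=o['tool_rot'];T=np.eye(4);T[:3,:3]=R.from_quat([x,y,z,w]).as_matrix();T[:3,3]=o['eef_pos'];return T
def cam(name,o=None):
    i=bot.camera_info(name)
    T=i['world_from_camera'] if name!='wrist' else Rt(o)@i['mount']
    K=np.array([[i['fx'],0,i['cx']],[0,i['fy'],i['cy']],[0,0,1.]])
    return K,np.array([i['k1'],0,0,0,0]),T
def ray(name,uv,o=None):
    K,D,T=cam(name,o)
    p=cv2.undistortPoints(np.array(uv,float).reshape(-1,1,2),K,D).reshape(-1,2)
    d=np.c_[p[:,0],-p[:,1],-np.ones(len(p))]@T[:3,:3].T
    return T[:3,3],d
def atz(name,uv,z,o=None):
    c,d=ray(name,uv,o); return c+d*((z-c[2])/d[:,2])[:,None]
def project(name,P,o=None):
    K,D,T=cam(name,o); p=(np.atleast_2d(P)-T[:3,3])@T[:3,:3]; q=np.c_[p[:,0],-p[:,1],-p[:,2]]
    return cv2.projectPoints(q,np.zeros(3),np.zeros(3),K,D)[0].reshape(-1,2)
def barfit(name,pix,z,o=None):
    v,u=np.nonzero(pix); P=atz(name,np.c_[u,v],z,o)[:,:2].astype(np.float32)
    return cv2.minAreaRect(P)
def tcpyaw(o):
    return np.degrees(np.arctan2(Rt(o)[1,0],Rt(o)[0,0])) , np.degrees(np.arctan2(Rt(o)[1,1],Rt(o)[0,1]))
E
python3 - <<'E'
from h import *
o=bot.get_obs(); print('yaw x,y axes',tcpyaw(o))
p,d=bot.read_camera('top')
print('large',atz('top',[[303,233]],.111),'small',atz('top',[[342,223]],.111))
print('vise',atz('top',[[160,217]],.045))
print('rack corners from black mask')
b=(p.max(2)<55).astype(np.uint8); b2=np.zeros_like(b); b2[205:260,275:370]=b[205:260,275:370]
n,l,s,c=cv2.connectedComponentsWithStats(b2)
for i in range(1,n):
    if s[i,4]>60: print(s[i],c[i],barfit('top',l==i,.111))
for nm in ["padlock","barrel","oil"]:
    r=bot.landmark_of('top',nm); print(nm,[(round(k['score'],2),atz('top',[[k['xy'][0]*560,k['xy'][1]*420]],0).round(3)) for k in r[:2]])
p,d=bot.read_camera('scene')
print('scene large',atz('scene',[[239,209]],.111),'vise',atz('scene',[[366,174]],.045))
E
```

```text
yaw x,y axes (np.float64(155.31519657752884), np.float64(65.31519664547835))
large [[ 0.4877901  -0.21502265  0.111     ]] small [[ 0.51311175 -0.31095912  0.111     ]]
vise [[0.52826378 0.14890586 0.045     ]]
rack corners from black mask
[339 213   6  23 134] [341.50746269 224.1641791 ] ((0.5106661319732666, -0.30973246693611145), (0.054228562861680984, 0.012338594533503056), 0.02772911824285984)
[293 217  19  32 186] [302.39247312 232.40322581] ((0.48907050490379333, -0.21376240253448486), (0.08009085059165955, 0.014303859323263168), 26.904827117919922)
padlock [(0.53, array([[ 0.724, -0.034,  0.   ]]))]
barrel [(0.5, array([[ 0.403, -0.047,  0.   ]]))]
oil [(0.85, array([[0.745, 0.089, 0.   ]]))]
scene large [[ 0.49124452 -0.2177369   0.111     ]] vise [[0.52729787 0.14922644 0.045     ]]
```

```bash
python3 -m jog '[[[0,0,0],[0,0,10],-1],[[0,0,0],[0,0,10],-1],[[0,0,0],[0,0,10],-1],[[0,0,0],[0,0,10],-1],[[0,0,0],[0,0,10],-1]]'; python3 -m jog '[[[-51.2,11.5,0],[0,0,0],-1],[[-51.2,11.5,0],[0,0,0],-1],[[-51.2,11.5,0],[0,0,0],-1],[[-51.2,11.5,0],[0,0,0],-1],[[-51.2,11.5,0],[0,0,0],-1],[[-51.2,11.5,0],[0,0,0],-1],[[-51.2,11.5,0],[0,0,0],-1],[[-51.2,11.5,0],[0,0,0],-1],[[-51.2,11.5,0],[0,0,0],-1],[[-51.2,11.5,0],[0,0,0],-1],[[0,0,0],[0,0,0],-1]]'
python3 - <<'E'
from h import *
o=bot.get_obs(); print(o['eef_pos'],tcpyaw(o),o['q'],o['contact_force'])
p,d=bot.read_camera('wrist'); cv2.imwrite('pics/w1.png',p[:,:,::-1]); np.save('pics/w1.npy',d)
for th in ['vise_hole','socket']:
  for k in bot.landmark_of('wrist',th)[:2]:
    uv=[[k['xy'][0]*560,k['xy'][1]*420]]; print(th,k['score'],uv,atz('wrist',uv,.045 if th=='vise_hole' else .022,o))
E
```

```text
t: 1.78
eef_pos: [0.2818, 0.6134, 0.2062]
tool_rot: [-0.0, 0.609, 0.793, 0.0]
contact_force: [0.3, -0.6, -0.0]
gripper_width: 1.004
t: 3.15
eef_pos: [0.53, 0.1448, 0.2067]
tool_rot: [0.001, 0.61, 0.793, -0.0]
contact_force: [-0.3, -0.6, -0.0]
gripper_width: 0.998
[0.529963   0.14479574 0.20669826] (np.float64(104.84616283387982), np.float64(14.846287361544158)) [-0.72215689  0.27998666  0.4148252   1.88109715 -0.13002713  1.00591409
  0.00709496] [-3.34366086e-01 -6.08200383e-01 -5.51880598e-04]
vise_hole 0.93 [[285.37600000000003, 193.704]] [[0.53371509 0.14446145 0.045     ]]
socket 0.8 [[283.92, 184.884]] [[0.53079168 0.14968869 0.022     ]]
```

View pics/w1.png

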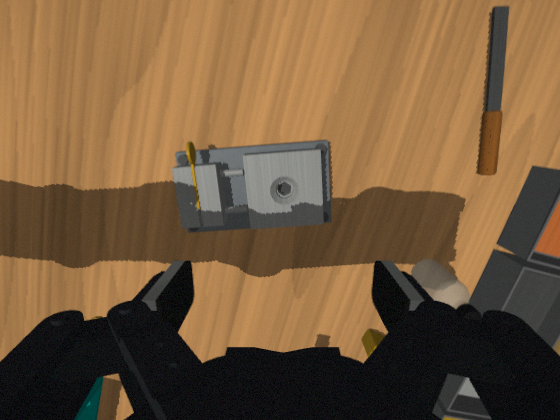

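The wrist picture shows the vice. Its countersunk hole is at about (284,189) and the hex socket shows inside it. I'll crop closer.

```bash
python3 -c "
import cv2
p=cv2.imread('pics/w1.png');cv2.imwrite('pics/w1c.png',cv2.resize(p[165:215,254:314],None,fx=12,fy=12,interpolation=cv2.INTER_CUBIC))"
```

```text
(no output)
```

View pics/w1c.png

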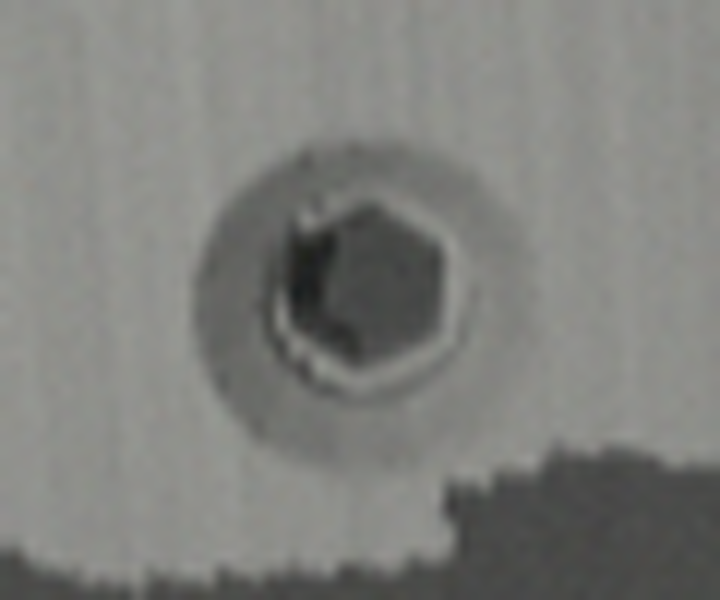

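```bash
python3 - <<'E'
from h import *
o=bot.get_obs()
c=np.array([(372,203),(445,240),(443,328),(362,368),(288,325),(290,235)])/12+[254,165]-.5
P=atz('wrist',c,.034,o)[:,:2]; m=P.mean(0); print(m)
a=np.degrees(np.arctan2(*(P-m).T[::-1])); print(a%60, np.linalg.norm(P-m,axis=1)*1000)
print('top circle',atz('wrist',[[254+366/12-.5,165+305/12-.5]],.045,o))
E
```

```text
[0.52866243 0.15467366]
[41.74807155 44.78193564 44.79426364 42.37985157 43.62447138 42.78293021] [7.72759273 8.51327906 8.46822566 8.21860898 8.50664676 8.6320489 ]
top circle [[0.52853402 0.15468421 0.045     ]]
```

Hex corners in the world lie at about 43° (mod 60), and the hole centre is at about (0.5286, 0.1547). Next I'll go over the rack.

```bash
python3 -m jog '[[[-48,-18.8,0],[0,0,0],-1],[[-48,-18.8,0],[0,0,0],-1],[[-48,-18.8,0],[0,0,0],-1],[[-48,-18.8,0],[0,0,0],-1],[[-48,-18.8,0],[0,0,0],-1],[[-48,-18.8,0],[0,0,0],-1],[[-48,-18.8,0],[0,0,0],-1]]'; python3 -m jog '[[[0,0,0],[0,0,9.75],-0.2],[[0,0,0],[0,0,9.75],-0.2],[[0,0,0],[0,0,9.75],-0.2],[[0,0,0],[0,0,9.75],-0.2],[[0,0,0],[0,0,9.75],-0.2],[[0,0,0],[0,0,9.75],-0.2],[[0,0,0],[0,0,9.75],-0.2],[[0,0,0],[0,0,9.75],-0.2],[[0,0,0],[0,0,0],-0.2]]'
python3 - <<'E'
from h import *
o=bot.get_obs(); print(o['eef_pos'],tcpyaw(o),o['q'],o['contact_force'])
p,d=bot.read_camera('wrist'); cv2.imwrite('pics/w2.png',p[:,:,::-1]); np.save('pics/w2.npy',d)
for k in bot.landmark_of('wrist','key_grip')[:3]:
    uv=[[k['xy'][0]*560,k['xy'][1]*420]]; print(k['score'],uv,atz('wrist',uv,.102,o))
b=(p.max(2)<60).astype(np.uint8)
n,l,s,c=cv2.connectedComponentsWithStats(b)
for i in range(1,n):
    if 100<s[i,4]<9000: print(s[i],c[i],barfit('wrist',l==i,.111,o))
E
```

```text
t: 4.18
eef_pos: [0.4904, -0.2084, 0.2063]
tool_rot: [0.0, 0.605, 0.796, 0.001]
contact_force: [0.4, -0.2, 0.1]
gripper_width: 0.997
t: 5.3
eef_pos: [0.4905, -0.2071, 0.206]
tool_rot: [-0.0, 0.971, 0.238, -0.0]
contact_force: [0.3, 0.3, -0.7]
gripper_width: 0.6
[ 0.4904925  -0.20710958  0.20595302] (np.float64(27.577688555840837), np.float64(-62.42231721520171)) [-0.42762253  0.32630183  0.88533005  1.93756043 -0.29680621  1.0137818
 -0.49803713] [ 0.27775619  0.30314296 -0.71036239]
0.96 [[388.584, 69.51]] [[ 0.63556585 -0.23158714  0.102     ]]
0.7 [[288.008, 211.092]] [[ 0.48839655 -0.21442157  0.102     ]]
0.63 [[233.912, 9.911999999999999]] [[ 0.61569293 -0.09812291  0.102     ]]
[ 35   0  14  53 595] [41.44201681 25.35630252] ((0.5347963571548462, 0.03377033770084381), (0.03899163380265236, 0.010676990263164043), 19.79899787902832)
[  54    0   12  131 1162] [59.65404475 65.6979346 ] ((0.5113686323165894, 0.010663836263120174), (0.1013411208987236, 0.009111938066780567), 19.13660430908203)
[465   0  44  42 229] [486.8209607   20.08733624] ((0.7023116946220398, -0.27997228503227234), (0.04865201190114021, 0.0035918965004384518), 80.01081085205078)
[ 40 116  14  11 125] [ 46.896 121.016] ((0.4652421772480011, 0.007367929443717003), (0.008287426084280014, 0.011898791417479515), 26.32975959777832)
[550 129  10  26 137] [555.89781022 144.26277372] ((0.6546541452407837, -0.39132505655288696), (0.021135389804840088, 0.0084118926897645), 40.645240783691406)
[ 280  165   19   90 1522] [289.10052562 209.49605782] ((0.49073246121406555, -0.21413682401180267), (0.08302339911460876, 0.015992699190974236), 28.394424438476562)
[ 368  207   46   60 1267] [389.98816101 236.17284925] ((0.5119209289550781, -0.30815404653549194), (0.05737294256687164, 0.020960068330168724), 2.645038366317749)
```

View pics/w2.png

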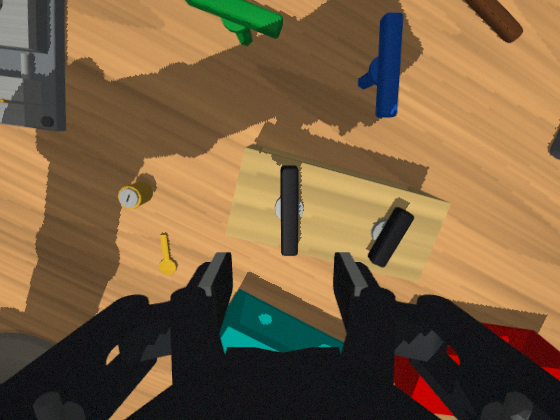

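Picture: the larger key is the long black bar at (289,210). It fits 83 x 16 mm at (0.4907, -0.2141), yaw 28.4°. The small key is at (390,236), blue at (390,65), green at (237,18). The steel collar shows at (287,208). Now I'll descend and grip.

```bash
python3 -m jog '[[[-3,6.3,45],[0,0,-0.8],-0.2],[[0,0,40],[0,0,0],-0.2],[[0,0,25],[0,0,0],-0.2],[[0,0,6],[0,0,0],-0.2],[[0,0,0],[0,0,0],-0.2]]'; python3 -m jog '[[[0,0,0],[0,0,0],0.6],[[0,0,0],[0,0,0],1],[[0,0,0],[0,0,0],1],[[0,0,0],[0,0,0],1],[[0,0,0],[0,0,0],1]]' 80
python3 - <<'E'
from h import *
o=bot.get_obs(); print(o['eef_pos'],tcpyaw(o),o['contact_force'],o['gripper_width'])
p,d=bot.read_camera('wrist'); cv2.imwrite('pics/w3.png',p[:,:,::-1])
E
```

```text
t: 6.02
eef_pos: [0.4904, -0.2159, 0.0906]
tool_rot: [0.0, 0.97, 0.244, 0.0]
contact_force: [-0.1, -0.4, 0.4]
gripper_width: 0.599
t: 6.65
eef_pos: [0.4901, -0.2159, 0.0902]
tool_rot: [-0.0, 0.97, 0.243, 0.0]
contact_force: [-1.0, -0.2, 0.7]
gripper_width: 0.0
[ 0.49012208 -0.21586507  0.09023675] (np.float64(28.12047816010985), np.float64(-61.87952186054327)) [-0.96193473 -0.23155964  0.66072395] 0.00023299147972284044
```

View pics/w3.png

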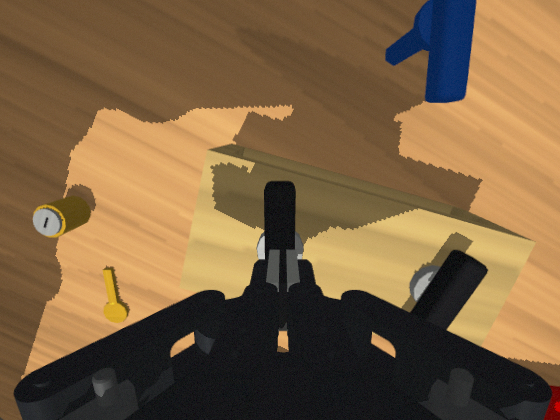

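```bash
python3 - <<'E'
from h import *
o=bot.get_obs()
p=cv2.imread('pics/w3.png');cv2.imwrite('pics/w3c.png',cv2.resize(p[165:365,180:400],None,fx=3.6,fy=2.9,interpolation=cv2.INTER_CUBIC))
p,d=bot.read_camera('scene'); cv2.imwrite('pics/s3.png',cv2.resize(p[130:290,150:310,::-1],None,fx=3.7,fy=3.7))
p,d=bot.read_camera('wrist')
for v in range(185,300,10): print(v,d[v,276:292:5].round(3))
E
```

```text
185 [0.15  0.15  0.152 0.152]
195 [0.15  0.148 0.151 0.15 ]
205 [0.15  0.151 0.151 0.151]
215 [0.152 0.153 0.151 0.152]
225 [0.154 0.154 0.154 0.156]
235 [0.155 0.156 0.156 0.157]
245 [0.157 0.156 0.158 0.158]
255 [0.142 0.142 0.142 0.142]
265 [0.132 0.132 0.131 0.131]
275 [0.123 0.123 0.123 0.122]
285 [0.118 0.117 0.117 0.112]
295 [0.106 0.118 0.118 0.105]
```

View pics/w3c.png

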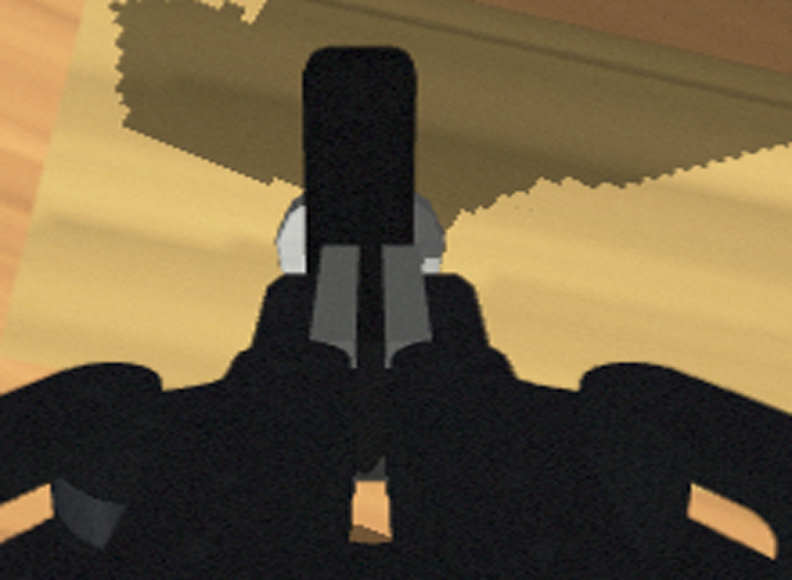

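View pics/s3.png

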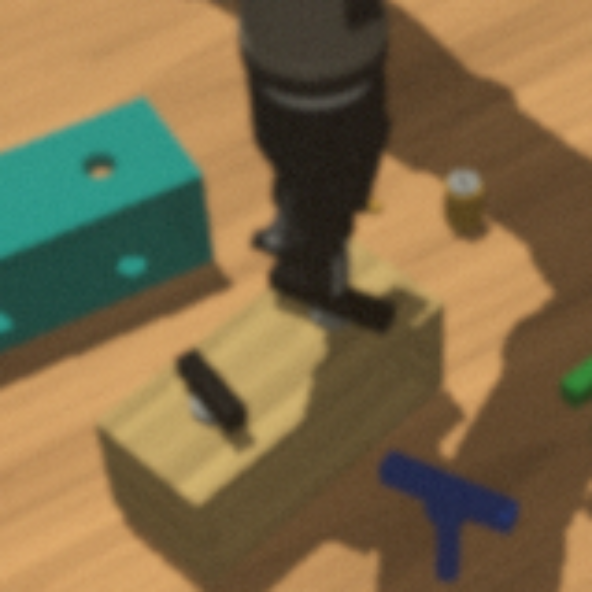

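```bash
python3 - <<'E'
from h import *
o=bot.get_obs()
M=bot.camera_info('wrist')['mount']
K,D,T=cam('wrist',o)
p,d=bot.read_camera('wrist')
print(o['gripper_width'])
for u,v in [(283,190),(283,210),(283,230),(276,240),(283,245),(276,250),(275,254),(275,260),(290,260),(275,270),(255,215),(330,230)]:
    q=cv2.undistortPoints(np.array([[[u,v]]],float),K,D)[0,0]*d[v,u]
    c=np.array([q[0],-q[1],-d[v,u],1]); print(u,v,d[v,u].round(4),(M@c)[:3].round(4),(T@c)[:3].round(4))
print('tcp px',project('wrist',o['eef_pos'],o))
E
```

```text
0.0009126438376019042
283 190 0.1489 [ 0.039   0.0006 -0.021 ] [ 0.5248 -0.1981  0.1111]
283 210 0.153 [ 0.0284  0.0007 -0.0196] [ 0.5155 -0.2031  0.1098]
283 230 0.1552 [ 0.018   0.0007 -0.0202] [ 0.5062 -0.208   0.1104]
276 240 0.1566 [ 0.0125 -0.0029 -0.0203] [ 0.4997 -0.2074  0.1105]
283 245 0.1579 [ 0.0095  0.0007 -0.0198] [ 0.4988 -0.212   0.11  ]
276 250 0.1476 [ 0.011  -0.0028 -0.0301] [ 0.4984 -0.2083  0.1202]
275 254 0.143 [ 0.0109 -0.0031 -0.0348] [ 0.4982 -0.208   0.125 ]
275 260 0.1347 [ 0.0116 -0.0029 -0.0433] [ 0.4989 -0.2079  0.1335]
290 260 0.1358 [ 0.0111  0.0038 -0.0423] [ 0.5017 -0.214   0.1324]
275 270 0.1263 [ 0.011  -0.0027 -0.0522] [ 0.4985 -0.2083  0.1424]
255 215 0.1796 [ 0.0188 -0.0159  0.0053] [ 0.4991 -0.193   0.0849]
330 230 0.1827 [0.0092 0.0292 0.0059] [ 0.512  -0.2373  0.0843]
tcp px [[281.76920862 247.80643717]]
```

```bash
python3 - <<'E'
from h import *
o=bot.get_obs()
M=bot.camera_info('wrist')['mount']
K,D,T=cam('wrist',o)
for f,pts in [('w1',[(180,262),(187,264),(186,270),(188,285),(180,275),(383,266),(378,270),(378,285),(170,290),(150,300)]),('w2',[(228,255),(222,255),(229,262),(226,270),(228,285),(215,260),(342,256),(337,270),(336,285)])]:
  d=np.load(f'pics/{f}.npy')
  for u,v in pts:
    q=cv2.undistortPoints(np.array([[[u,v]]],float),K,D)[0,0]*d[v,u]
    c=np.array([q[0],-q[1],-d[v,u],1]); print(f,u,v,d[v,u].round(4),(M@c)[:3].round(4))
im=cv2.imread('pics/w2.png');cv2.imwrite('pics/w2f.png',cv2.resize(im[235:365,160:420],None,fx=3,fy=3))
E
```

```text
w1 180 262 0.1348 [ 0.0106 -0.0456 -0.0435]
w1 187 264 0.135 [ 0.0096 -0.0425 -0.0435]
w1 186 270 0.133 [ 0.0079 -0.0423 -0.0461]
w1 188 285 0.1353 [ 0.0003 -0.0422 -0.0458]
w1 180 275 0.1243 [ 0.0098 -0.042  -0.0546]
w1 383 266 0.1307 [ 0.0107  0.0442 -0.0477]
w1 378 270 0.135 [ 0.0071  0.0434 -0.0442]
w1 378 285 0.1346 [ 0.0007  0.0433 -0.0463]
w1 170 290 0.1135 [ 0.0093 -0.0422 -0.0659]
w1 150 300 0.1028 [ 0.0113 -0.0452 -0.0764]
w2 228 255 0.1414 [ 0.011  -0.0251 -0.0365]
w2 222 255 0.1408 [ 0.0113 -0.0278 -0.0371]
w2 229 262 0.1437 [ 0.0069 -0.0251 -0.0352]
w2 226 270 0.1373 [ 0.006  -0.0253 -0.0421]
w2 228 285 0.1414 [-0.0026 -0.0252 -0.0403]
w2 215 260 0.1356 [ 0.0111 -0.03   -0.0424]
w2 342 256 0.1397 [ 0.0113  0.028  -0.0382]
w2 337 270 0.1419 [ 0.0041  0.0261 -0.0379]
w2 336 285 0.1436 [-0.0037  0.026  -0.0382]
```

View pics/w2f.png

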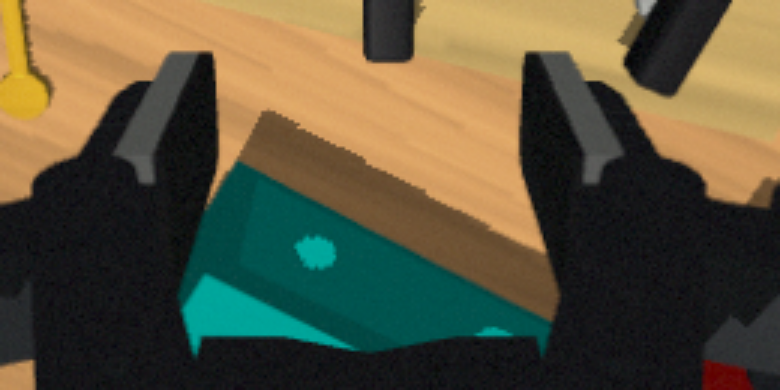

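The fingers shut above the bar without touching it (about 10 mm of air, force ~0). Depth shows the real fingertips sit about 30 mm behind the reported TCP. The bar top itself is where expected (z = 0.1105). I'll open, go lower in steps, and check.

```bash
python3 -m jog '[[[0,0,-4],[0,0,0],-0.2],[[0,0,0],[0,0,0],-0.2],[[0,0,0],[0,0,0],-0.2],[[0,0,0],[0,0,0],-0.2]]'; python3 -m jog '[[[0,0,14],[0,0,0],-0.2],[[0,0,10],[0,0,0],-0.2],[[0,0,6],[0,0,0],-0.2],[[0,0,0],[0,0,0],-0.2]]'
python3 - <<'E'
from h import *
o=bot.get_obs(); print(o['eef_pos'],tcpyaw(o),o['contact_force'],o['gripper_width'])
p,d=bot.read_camera('wrist'); cv2.imwrite('pics/w4.png',p[:,:,::-1])
M=bot.camera_info('wrist')['mount'];K,D,T=cam('wrist',o)
for u,v in [(228,255),(222,256),(342,256),(229,262),(337,262),(337,270),(281,200),(281,180)]:
    q=cv2.undistortPoints(np.array([[[u,v]]],float),K,D)[0,0]*d[v,u]
    c=np.array([q[0],-q[1],-d[v,u],1]); print(u,v,d[v,u].round(4),(M@c)[:3].round(4),(T@c)[:3].round(4))
E
```

```text
t: 7.35
eef_pos: [0.49, -0.2158, 0.0941]
tool_rot: [-0.0, 0.97, 0.243, -0.0]
contact_force: [-0.1, -0.5, -0.8]
gripper_width: 0.601
t: 7.85
eef_pos: [0.4896, -0.2158, 0.0635]
tool_rot: [-0.0, 0.97, 0.243, -0.001]
contact_force: [0.9, -0.0, -0.1]
gripper_width: 0.601
[ 0.48956813 -0.21584854  0.06350549] (np.float64(28.10124344219174), np.float64(-61.89880644444785)) [ 0.86561901 -0.02830093 -0.08654124] 0.6008257474818518
228 255 0.1421 [ 0.0108 -0.0253 -0.0359] [ 0.4872 -0.1885  0.0994]
222 256 0.1409 [ 0.0108 -0.0279 -0.0371] [ 0.486  -0.1862  0.1006]
342 256 0.1398 [ 0.0112  0.028  -0.0381] [ 0.5127 -0.2353  0.1015]
229 262 0.1445 [ 0.0065 -0.0252 -0.0345] [ 0.4835 -0.1905  0.098 ]
337 262 0.1418 [ 0.0077  0.0261 -0.037 ] [ 0.5087 -0.2352  0.1005]
337 270 0.1424 [ 0.0038  0.0262 -0.0374] [ 0.5053 -0.2372  0.1009]
281 200 0.124 [ 0.0398 -0.0002 -0.0466] [ 0.5246 -0.1969  0.11  ]
281 180 0.1477 [ 0.0439 -0.0003 -0.0209] [ 0.5282 -0.1949  0.0843]
```

View pics/w4.png

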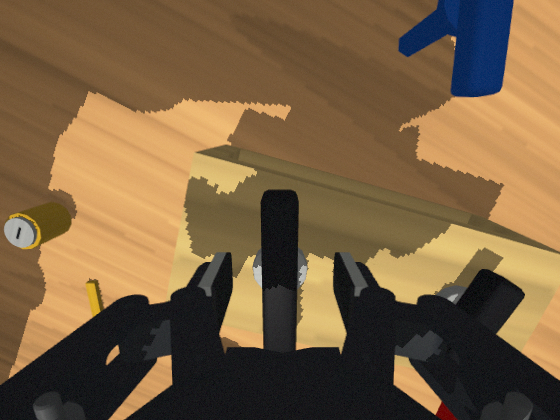

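The fingertips now straddle the bar (bar at (280,190)-(280,350)), at z ≈ 0.098, with about 13 mm of bar depth still below them. I'll go 4 mm lower and close.

```bash
python3 -m jog '[[[0,0,4],[0,0,0],-0.2],[[0,0,0],[0,0,0],0.3],[[0,0,0],[0,0,0],1],[[0,0,0],[0,0,0],1],[[0,0,0],[0,0,0],1],[[0,0,0],[0,0,0],1],[[0,0,0],[0,0,0],1]]' 90
python3 - <<'E'
from h import *
o=bot.get_obs(); print(o['eef_pos'],tcpyaw(o),o['contact_force'],o['gripper_width'])
p,d=bot.read_camera('wrist'); cv2.imwrite('pics/w5.png',p[:,:,::-1])
K,D,T=cam('wrist',o)
b=(p.max(2)<60).astype(np.uint8); b[250:]=0; b[:, :240]=0; b[:,320:]=0
print(barfit('wrist',b,.111,o))
E
```

```text
t: 8.78
eef_pos: [0.4901, -0.2158, 0.0607]
tool_rot: [-0.0, 0.97, 0.243, 0.0]
contact_force: [-0.3, 1.1, 5.0]
gripper_width: 0.271
[ 0.49014595 -0.21580925  0.06073821] (np.float64(28.116845512973565), np.float64(-61.88314332845384)) [-0.30848704  1.1142663   4.95335577] 0.2709608732683948
((0.5183407068252563, -0.20120593905448914), (0.024170752614736557, 0.015387856401503086), 28.170602798461914)
```

View pics/w5.png

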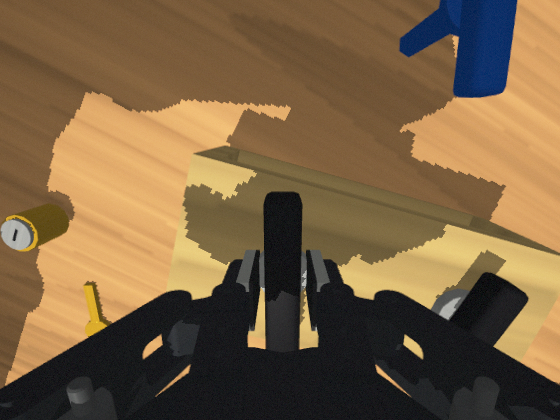

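Not a good grip: the opening is 23 mm and there's a gap between pads and bar, so the tips are on the 28 mm collar (top at 0.093). I'll open, rise 4.5 mm and close again.

```bash
python3 -m jog '[[[0,0,0],[0,0,0],0],[[0,0,0],[0,0,0],0],[[0,0,-4.5],[0,0,0],0],[[0,0,0],[0,0,0],1],[[0,0,0],[0,0,0],1],[[0,0,0],[0,0,0],1],[[0,0,0],[0,0,0],1],[[0,0,0],[0,0,0],1]]' 90
python3 - <<'E'
from h import *
o=bot.get_obs(); print(o['eef_pos'],tcpyaw(o),o['contact_force'],o['torque'],o['gripper_width'])
p,d=bot.read_camera('wrist'); cv2.imwrite('pics/w6.png',p[:,:,::-1])
E
```

```text
t: 9.82
eef_pos: [0.4904, -0.216, 0.0657]
tool_rot: [-0.0, 0.97, 0.243, 0.001]
contact_force: [-2.4, 1.9, 11.1]
gripper_width: 0.249
[ 0.49040637 -0.21601501  0.06569998] (np.float64(28.10251769532088), np.float64(-61.89746811687885)) [-2.38755618  1.94210946 11.14796275] [0.48467481 0.72146717 0.0517177 ] 0.24862094555603206
```

View pics/w6.png

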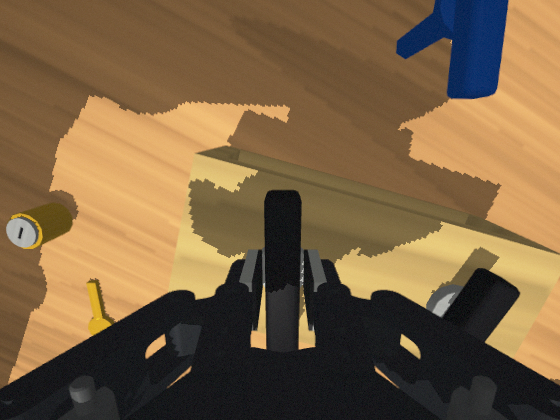

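```bash
python3 -m jog '[[[0,0,0],[0,0,0],0],[[0,0,0],[0,0,0],0],[[0,0,-6],[0,0,0],0],[[0,0,0],[0,0,0],1],[[0,0,0],[0,0,0],1],[[0,0,0],[0,0,0],1],[[0,0,0],[0,0,0],1],[[0,0,0],[0,0,0],1]]' 90
python3 - <<'E'
from h import *
o=bot.get_obs(); print(o['eef_pos'],tcpyaw(o),o['contact_force'],o['torque'],o['gripper_width'])
p,d=bot.read_camera('wrist'); cv2.imwrite('pics/w7.png',p[:,:,::-1])
E
```

```text
t: 10.88
eef_pos: [0.4903, -0.216, 0.0712]
tool_rot: [-0.0, 0.97, 0.243, 0.0]
contact_force: [-1.8, 1.3, 6.8]
gripper_width: 0.163
[ 0.49029996 -0.21595128  0.07121562] (np.float64(28.111734233556312), np.float64(-61.88826243197516)) [-1.76313018  1.31496185  6.79165667] [0.13873132 0.33606288 0.02940128] 0.16269195932062647
```

View pics/w7.png

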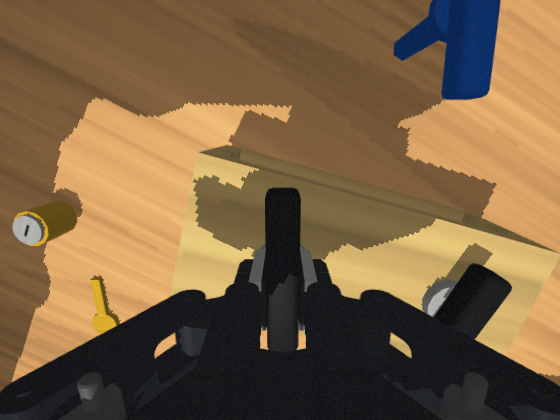

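The pads now close on the bar (opening ≈ 16 mm). I'll lift it straight up.

```bash
python3 -m jog '[[[0,0,-4],[0,0,0],1],[[0,0,-16],[0,0,0],1],[[0,0,-30],[0,0,0],1],[[0,0,-30],[0,0,0],1],[[0,0,-30],[0,0,0],1],[[0,0,-10],[0,0,0],1],[[0,0,0],[0,0,0],1]]' 100
python3 - <<'E'
from h import *
o=bot.get_obs(); print(o['eef_pos'],tcpyaw(o),o['contact_force'],o['torque'],o['gripper_width'])
p,d=bot.read_camera('wrist'); cv2.imwrite('pics/w8.png',p[:,:,::-1]); np.save('pics/w8.npy',d)
p,d=bot.read_camera('scene'); cv2.imwrite('pics/s8.png',cv2.resize(p[90:290,130:330,::-1],None,fx=3,fy=3))
E
```

```text
t: 11.8
eef_pos: [0.4903, -0.2157, 0.191]
tool_rot: [-0.0, 0.97, 0.243, 0.001]
contact_force: [-0.8, -0.5, -2.0]
gripper_width: 0.154
[ 0.49025677 -0.21573865  0.19100609] (np.float64(28.13199892620383), np.float64(-61.86801582888046)) [-0.77239533 -0.4776321  -2.01121848] [-0.006496    0.03105657  0.01030193] 0.1540991519224659
```

View pics/w8.png

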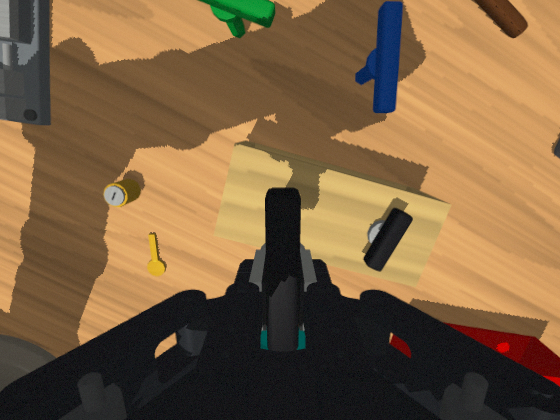

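View pics/s8.png

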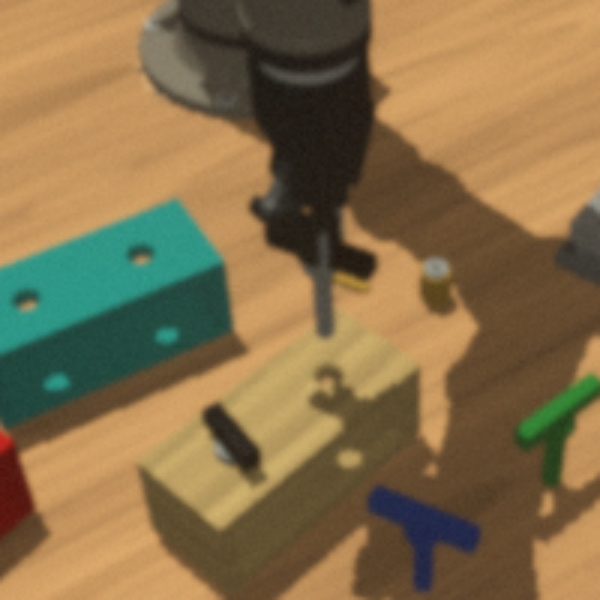

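```bash
python3 - <<'E'
from h import *
o=bot.get_obs()
M=bot.camera_info('wrist')['mount'];K,D,T=cam('wrist',o)
p=cv2.imread('pics/w8.png');d=np.load('pics/w8.npy')
b=(p.max(2)<60).astype(np.uint8); b[235:]=0; b[:180]=0;b[:, :250]=0; b[:,320:]=0
v,u=np.nonzero(b); dd=d[v,u]
q=cv2.undistortPoints(np.c_[u,v].astype(float).reshape(-1,1,2),K,D)[:,0]
c=np.c_[q[:,0]*dd,-q[:,1]*dd,-dd,np.ones(len(dd))]@M.T
ok=(c[:,2]<-.03)&(c[:,2]>-.05)
t=c[ok&(c[:,0]<.040)]
print('top z',np.median(t[:,2]),'y range',np.percentile(t[:,1],[1,50,99]),'x max',np.percentile(c[ok,0],[99,100]))
A=np.c_[t[:,0],np.ones(len(t))]; print('tilt slope z/x',np.linalg.lstsq(A,t[:,2],rcond=None)[0])
o['eef_pos']=np.zeros(3);
# axis direction of bar (yaw vs tool x): edges
for x0 in (.022,.028,.034,.038):
    s=t[abs(t[:,0]-x0)<.002]; print(x0,s[:,1].min(),s[:,1].max())
# vise hole via depth image w1: plate height & tilt of hex etc
E
```

```text
top z -0.03928936212716175 y range [-0.00735998  0.00019264  0.00790179] x max [0.04127292 0.04146557]
tilt slope z/x [ 0.02021499 -0.03981418]
0.022 -0.00707979074205098 0.007945713320942793
0.028 -0.007529458392198957 0.007889259643161247
0.034 -0.007421516233214199 0.008245544201657264
0.038 -0.0074125353834307815 0.00818754986034953
```

Key lifted cleanly: weight 2 N, shaft upright in the scene picture, and the small key still in place. The wrist shows the handle centred in the tool. Next I'll go beside the vice and measure the hole again with the arm settled.

```bash
python3 -m jog '[[[22.7,-42,0],[0,0,0],1],[[22.7,-42,0],[0,0,0],1],[[22.7,-42,0],[0,0,0],1],[[22.7,-42,0],[0,0,0],1],[[22.7,-42,0],[0,0,0],1],[[22.7,-42,0],[0,0,0],1],[[22.7,-42,0],[0,0,0],1],[[0,0,0],[0,0,-7.6],1],[[0,0,0],[0,0,-7.6],1],[[0,0,0],[0,0,0],1],[[0,0,0],[0,0,0],1],[[0,0,0],[0,0,0],1]]'
python3 - <<'E'
from h import *
o=bot.get_obs(); print(o['eef_pos'],tcpyaw(o),o['joint_vel'].round(3),o['gripper_width'])
p,d=bot.read_camera('wrist'); cv2.imwrite('pics/w9.png',p[:,:,::-1]); np.save('pics/w9.npy',d)
uv=project('wrist',[.5286,.1547,.045],o)[0]; print(uv)
u,v=uv.round().astype(int)
cv2.imwrite('pics/w9c.png',cv2.resize(p[v-25:v+25,u-30:u+30,::-1],None,fx=12,fy=12,interpolation=cv2.INTER_CUBIC)); print(u-30,v-25)
E
```

```text
t: 13.4
eef_pos: [0.4915, 0.1181, 0.1905]
tool_rot: [0.0, 0.93, 0.368, -0.0]
contact_force: [0.5, -0.5, -1.1]
gripper_width: 0.156
[0.49154522 0.1180677  0.19045069] (np.float64(43.21298607742082), np.float64(-46.78701628485227)) [-0.002 -0.002  0.    -0.003  0.001  0.001  0.007] 0.1557203448119644
[280.84629872 145.78798648]
251 121
```

View pics/w9.png

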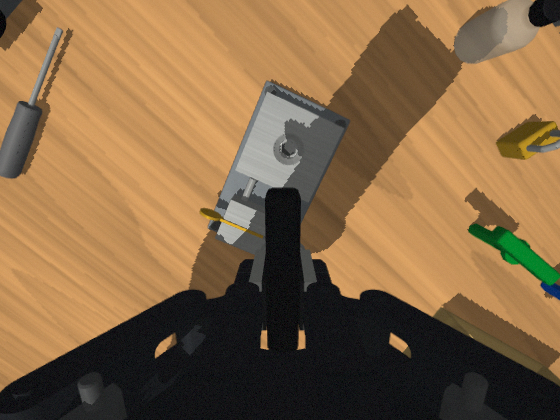

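View pics/w9c.png

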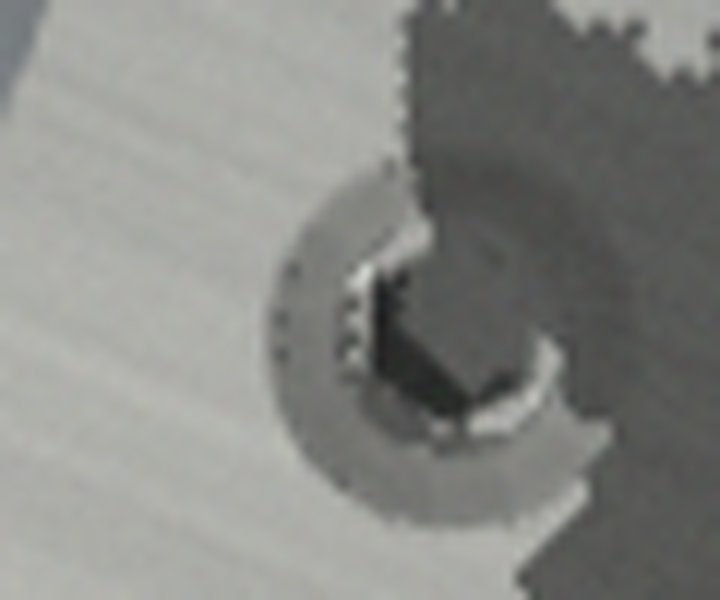

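```bash
python3 - <<'E'
from h import *
o=bot.get_obs()
f=lambda x,y:[251+(x+.5)/12-.5,121+(y+.5)/12-.5]
C=atz('wrist',[f(449,340)],.045,o)[0]; print(C)
# overlay predicted circle rims & hex at C
p=cv2.imread('pics/w9.png'); im=cv2.resize(p[121:171,251:311],None,fx=12,fy=12,interpolation=cv2.INTER_CUBIC)
t=np.linspace(0,2*np.pi,60)
def dr(P,col):
    uv=(project('wrist',P,o)-[251,121]+.5)*12-.5
    cv2.polylines(im,[uv.round().astype(np.int32)],True,col,1)
for r,z,col in [(.016,.045,(0,0,255)),(.010,.039,(0,255,0))]:
    dr(np.c_[C[0]+r*np.cos(t),C[1]+r*np.sin(t),t*0+z],col)
a=np.radians(43.3+60*np.arange(6)); r=.0148/2/np.cos(np.pi/6)
dr(np.c_[C[0]+r*np.cos(a),C[1]+r*np.sin(a),a*0+.034],(255,0,0)); dr(np.c_[C[0]+r*np.cos(a),C[1]+r*np.sin(a),a*0+.022],(255,0,255))
cv2.imwrite('pics/w9o.png',im)
p,d=bot.read_camera('top'); q=cv2.resize(p[195:240,140:185,::-1],None,fx=13,fy=13,interpolation=cv2.INTER_CUBIC)
uv=(project('top',np.c_[C[0]+.016*np.cos(t),C[1]+.016*np.sin(t),t*0+.045])-[140,195]+.5)*13-.5
cv2.polylines(q,[uv.round().astype(np.int32)],True,(0,0,255),1); cv2.imwrite('pics/t9.png',q)
E
```

```text
[0.53136932 0.14745189 0.045     ]
```

View pics/w9o.png

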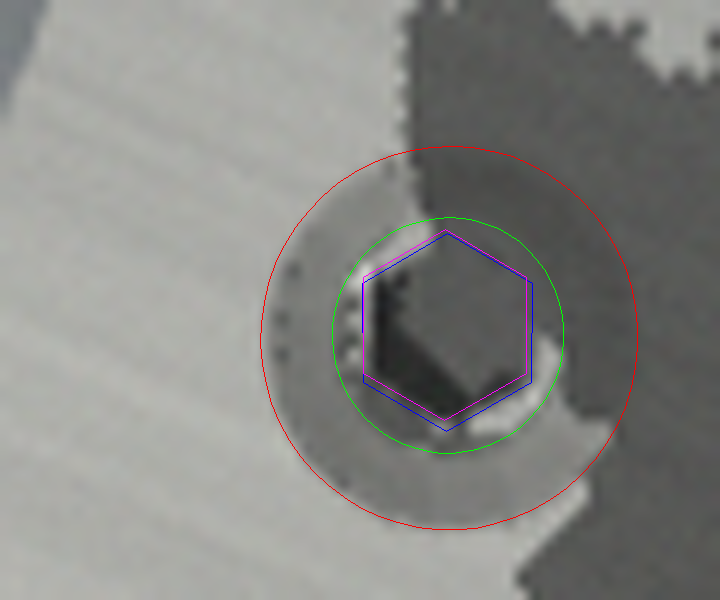

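View pics/t9.png

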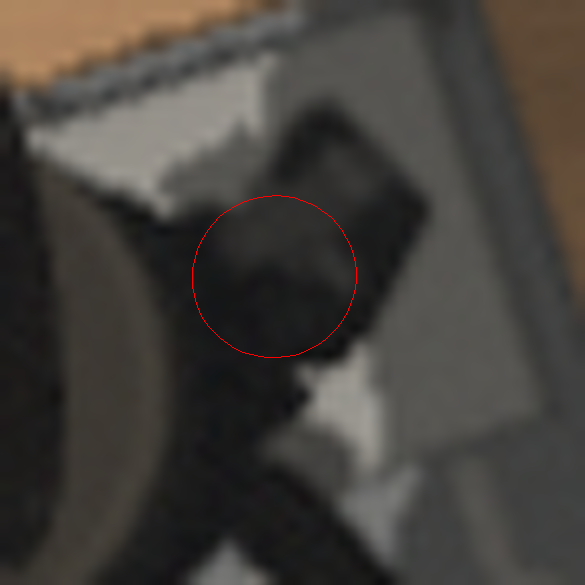

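The settled measurement gives the hole at (0.531, 0.1475), and the fixed cameras say about (0.528, 0.149). The first reading was taken while the arm was still moving. The hex corners line up with the key's yaw of about 43°. I'll go over the hole, tip about 14 mm above the plate.

```bash
python3 -m jog '[[[24.5,2.5,0],[0,0,0],1],[[24.5,2.5,0],[0,0,0],1],[[0,0,35],[0,0,0],1],[[0,0,30],[0,0,0],1],[[0,0,10],[0,0,0],1],[[0,0,0],[0,0,0],1],[[0,0,0],[0,0,0],1]]'
python3 - <<'E'
from h import *
o=bot.get_obs(); print(o['eef_pos'],tcpyaw(o),o['gripper_width'],o['contact_force'])
p,d=bot.read_camera('scene'); np.save('pics/s10.npy',d)
C=np.array([.5305,.148,.045]);t=np.linspace(0,2*np.pi,40)
im=cv2.resize(p[140:210,320:405,::-1],None,fx=8,fy=8,interpolation=cv2.INTER_CUBIC)
cv2.imwrite('pics/s10.png',im)
tip=Rt(o)@np.array([0,0,.0565,1]); print('tip',tip[:3],project('scene',tip[:3])-[320,140], (project('scene',tip[:3])-[320,140])*8)
p,d=bot.read_camera('wrist'); cv2.imwrite('pics/w10.png',p[:,:,::-1])
E
```

```text
t: 14.38
eef_pos: [0.5317, 0.1485, 0.1169]
tool_rot: [-0.0, 0.929, 0.369, 0.001]
contact_force: [0.1, -0.3, -1.1]
gripper_width: 0.158
[0.5317089  0.14847678 0.11689379] (np.float64(43.30319688052501), np.float64(-46.69687354936758)) 0.15828666147739967 [ 0.14058776 -0.32900493 -1.0872131 ]
tip [0.53181414 0.14852758 0.06039391] [[47.89844804 30.86642883]] [[383.18758428 246.93143066]]
```

View pics/s10.png

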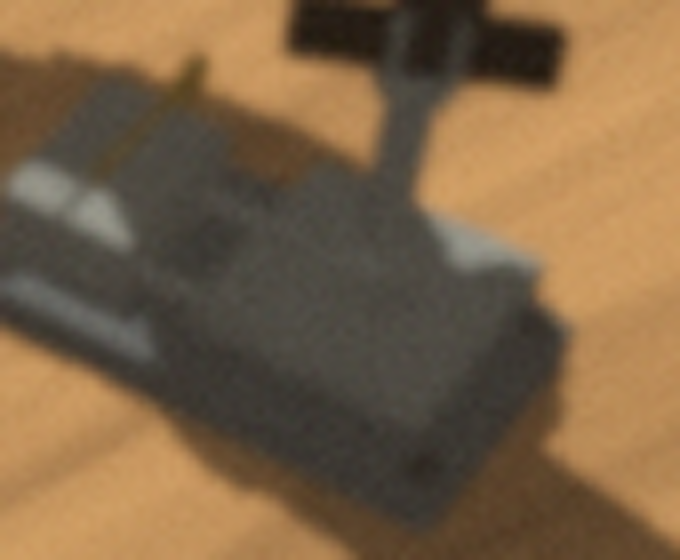

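View pics/w10.png

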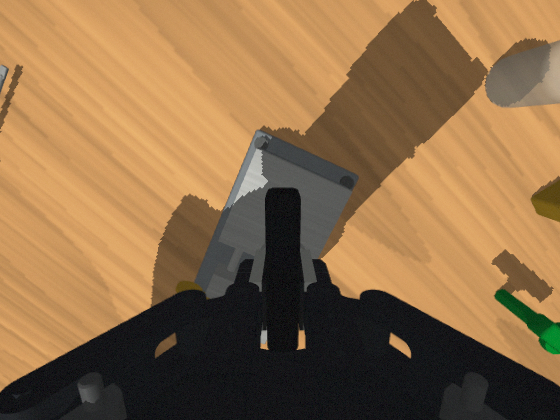

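```bash
python3 -m jog '[[[0,0,8],[0,0,0],1],[[0,0,5],[0,0,0],1],[[0,0,0],[0,0,0],1]]';python3 -m jog '[[[0,0,3],[0,0,0],1],[[0,0,0],[0,0,0],1]]';python3 -m jog '[[[0,0,3],[0,0,0],1],[[0,0,0],[0,0,0],1]]'
```

```text
t: 14.85
eef_pos: [0.5303, 0.1481, 0.1021]
tool_rot: [0.0, 0.929, 0.369, -0.001]
contact_force: [-0.2, 0.8, -1.4]
gripper_width: 0.157
t: 15.1
eef_pos: [0.5307, 0.1482, 0.0995]
tool_rot: [0.0, 0.929, 0.369, -0.0]
contact_force: [-0.7, 0.2, -2.3]
gripper_width: 0.163
t: 15.35
eef_pos: [0.5306, 0.1482, 0.0965]
tool_rot: [-0.0, 0.929, 0.369, -0.0]
contact_force: [0.4, 0.4, -1.5]
gripper_width: 0.156
```

```bash
python3 -m jog '[[[0,0,2],[0,0,0],1],[[0,0,0],[0,0,0],1]]';python3 -m jog '[[[0,0,2],[0,0,0],1],[[0,0,0],[0,0,0],1]]';python3 -m jog '[[[0,0,2],[0,0,0],1],[[0,0,0],[0,0,0],1]]'
```

```text
t: 15.6
eef_pos: [0.5307, 0.1483, 0.0946]
tool_rot: [-0.0, 0.929, 0.369, -0.0]
contact_force: [-0.1, 0.9, -2.8]
gripper_width: 0.159
t: 15.85
eef_pos: [0.5307, 0.1483, 0.0926]
tool_rot: [-0.0, 0.929, 0.369, -0.0]
contact_force: [-0.8, 0.4, -2.1]
gripper_width: 0.157
t: 16.1
eef_pos: [0.5306, 0.1483, 0.0905]
tool_rot: [-0.0, 0.929, 0.369, -0.0]
contact_force: [0.4, 0.3, -1.6]
gripper_width: 0.157
```

```bash
python3 -m jog '[[[0,0,1.5],[0,0,0],1],[[0,0,0],[0,0,0],1]]';python3 -m jog '[[[0,0,1.5],[0,0,0],1],[[0,0,0],[0,0,0],1]]';python3 -m jog '[[[0,0,1],[0,0,0],1],[[0,0,0],[0,0,0],1]]'
```

```text
t: 16.35
eef_pos: [0.5307, 0.1482, 0.0891]
tool_rot: [-0.0, 0.929, 0.369, -0.0]
contact_force: [-0.4, 0.2, -2.6]
gripper_width: 0.152
t: 16.6
eef_pos: [0.5311, 0.1482, 0.0878]
tool_rot: [0.0, 0.929, 0.369, 0.0]
contact_force: [0.9, -0.6, -1.2]
gripper_width: 0.158
t: 16.85
eef_pos: [0.5311, 0.1481, 0.0867]
tool_rot: [0.0, 0.929, 0.369, 0.0]
contact_force: [1.5, 0.1, -2.6]
gripper_width: 0.154
```

```bash
for i in 1; do python3 -m jog '[[[0,0,1.5],[0,0,0],1],[[0,0,0],[0,0,0],1]]'; done;python3 -m jog '[[[0,0,1.5],[0,0,0],1],[[0,0,0],[0,0,0],1]]';python3 -m jog '[[[0,0,1.5],[0,0,0],1],[[0,0,0],[0,0,0],1]]'
```

```text
t: 17.1
eef_pos: [0.5311, 0.1481, 0.0852]
tool_rot: [0.0, 0.929, 0.369, 0.0]
contact_force: [1.5, -1.3, -1.9]
gripper_width: 0.155
t: 17.35
eef_pos: [0.531, 0.1482, 0.0837]
tool_rot: [0.0, 0.929, 0.369, 0.0]
contact_force: [2.0, -1.0, -1.1]
gripper_width: 0.156
t: 17.6
eef_pos: [0.531, 0.1482, 0.0822]
tool_rot: [0.0, 0.929, 0.369, 0.0]
contact_force: [3.0, -0.5, -1.7]
gripper_width: 0.154
```

```bash
python3 -m jog '[[[0.3,0.3,1],[0,0,0],1],[[0,0,0],[0,0,0],1]]';python3 -m jog '[[[0,0,1],[0,0,0],1],[[0,0,0],[0,0,0],1]]';python3 -m jog '[[[0,0,1],[0,0,0],1],[[0,0,0],[0,0,0],1]]'
```

```text
t: 17.85
eef_pos: [0.5311, 0.1482, 0.0811]
tool_rot: [-0.0, 0.929, 0.369, -0.0]
contact_force: [2.2, -1.8, -0.3]
gripper_width: 0.157
t: 18.1
eef_pos: [0.5311, 0.1482, 0.0801]
tool_rot: [0.0, 0.929, 0.369, -0.0]
contact_force: [1.6, -1.6, -1.5]
gripper_width: 0.153
t: 18.35
eef_pos: [0.5312, 0.1482, 0.0791]
tool_rot: [0.0, 0.929, 0.369, -0.0]
contact_force: [2.4, -0.7, -1.3]
gripper_width: 0.16
```

```bash
python3 -m jog '[[[0,0,0.7],[0,0,0],1],[[0,0,0],[0,0,0],1]]';python3 -m jog '[[[0,0,0.7],[0,0,0],1],[[0,0,0],[0,0,0],1]]'
```

```text
t: 18.6
eef_pos: [0.5311, 0.1482, 0.0784]
tool_rot: [0.0, 0.929, 0.369, -0.0]
contact_force: [1.6, -1.1, -0.0]
gripper_width: 0.155
t: 18.85
eef_pos: [0.5314, 0.1483, 0.0782]
tool_rot: [-0.0, 0.929, 0.369, 0.0]
contact_force: [0.5, -0.9, 4.1]
gripper_width: 0.158
```

```bash
python3 -m jog '[[[0,0,0.5],[0,0,0],1],[[0,0,0],[0,0,0],1],[[0,0,0],[0,0,0],1]]'
python3 - <<'E'
from h import *
o=bot.get_obs(); print(o['eef_pos'],tcpyaw(o),o['gripper_width'],o['contact_force'],o['torque'])
p,d=bot.read_camera('scene'); cv2.imwrite('pics/s11.png',cv2.resize(p[140:210,320:405,::-1],None,fx=8,fy=8,interpolation=cv2.INTER_CUBIC))
E
```

```text
t: 19.23
eef_pos: [0.5317, 0.1484, 0.0781]
tool_rot: [-0.0, 0.929, 0.369, 0.0]
contact_force: [-0.1, -2.5, 9.2]
gripper_width: 0.158
[0.53167257 0.14840044 0.07813873] (np.float64(43.31009058372305), np.float64(-46.689900061040426)) 0.15767960850966506 [-0.07348434 -2.54531377  9.19512775] [-0.49098719  0.05682796 -0.01720424]
```

View pics/s11.png

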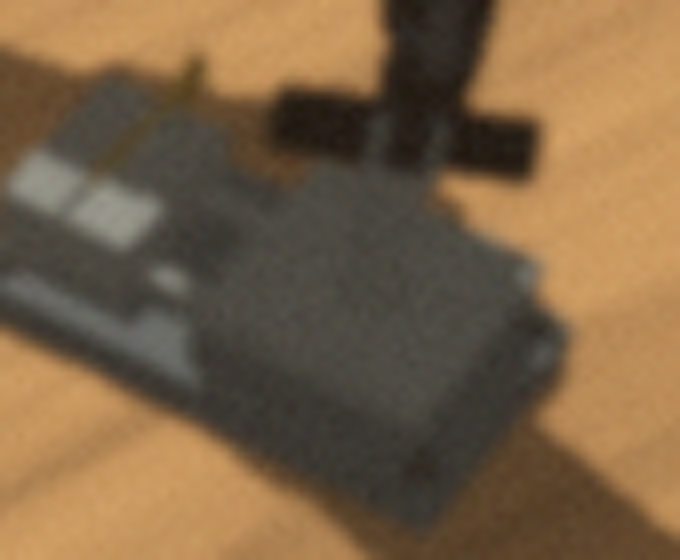

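Floor contact is firm at TCP z = 0.078 (predicted 0.0785), fully home with 9 N. Now I'll turn CCW (negative about tool z), checking force and torque.

```bash
python3 -m jog '[[[0,0,0],[0,0,-4],1],[[0,0,0],[0,0,-4],1],[[0,0,0],[0,0,-4],1],[[0,0,0],[0,0,-4],1],[[0,0,0],[0,0,0],1]]'
python3 - <<'E'
from h import *
o=bot.get_obs(); print(o['eef_pos'],tcpyaw(o),o['gripper_width'],o['contact_force'],o['torque'])
E
```

```text
t: 19.9
eef_pos: [0.5317, 0.1483, 0.0782]
tool_rot: [-0.0, 0.869, 0.495, 0.001]
contact_force: [0.0, -2.0, 8.0]
gripper_width: 0.155
[0.53170883 0.1483319  0.07815542] (np.float64(59.332140800394285), np.float64(-30.667871090003544)) 0.15469242945220493 [ 0.03765952 -1.95208422  8.00125339] [-0.47364957 -0.02330978 -0.08819057]
```

```bash
python3 -m jog '[[[0,0,0],[0,0,-5],1],[[0,0,0],[0,0,-5],1],[[0,0,0],[0,0,-5],1],[[0,0,0],[0,0,-5],1],[[0,0,0],[0,0,0],1]]'; python3 -m jog '[[[0,0,0],[0,0,-5],1],[[0,0,0],[0,0,-5],1],[[0,0,0],[0,0,-5],1],[[0,0,0],[0,0,-5],1],[[0,0,0],[0,0,-5],1],[[0,0,0],[0,0,-5],1],[[0,0,0],[0,0,0],1],[[0,0,0],[0,0,0],1]]'
python3 - <<'E'
from h import *
o=bot.get_obs(); print(o['eef_pos'],tcpyaw(o),o['gripper_width'],o['contact_force'],o['torque'])
p,d=bot.read_camera('scene'); cv2.imwrite('pics/s12.png',cv2.resize(p[140:210,320:405,::-1],None,fx=8,fy=8,interpolation=cv2.INTER_CUBIC))
p,d=bot.read_camera('wrist'); cv2.imwrite('pics/w12.png',p[:,:,::-1])
E
```

```text
t: 20.52
eef_pos: [0.5314, 0.1484, 0.0781]
tool_rot: [-0.0, 0.77, 0.638, 0.0]
contact_force: [0.0, -1.9, 8.9]
gripper_width: 0.154
t: 21.52
eef_pos: [0.5312, 0.1483, 0.0781]
tool_rot: [-0.0, 0.579, 0.816, 0.0]
contact_force: [-1.8, -2.2, 10.3]
gripper_width: 0.155
[0.53118217 0.14831544 0.0781255 ] (np.float64(109.30227755297331), np.float64(19.302277626129555)) 0.1551770792238389 [-1.82380145 -2.18974541 10.28343977] [-0.51517486  0.25991959 -0.03956191]
```

View pics/s12.png

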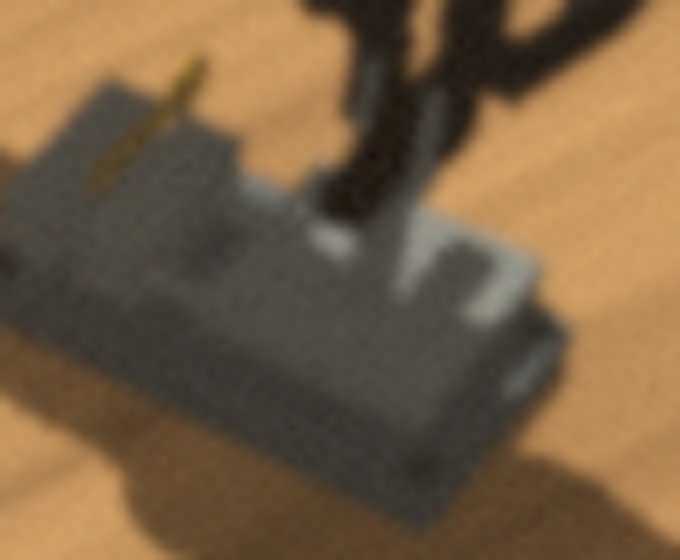

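View pics/w12.png

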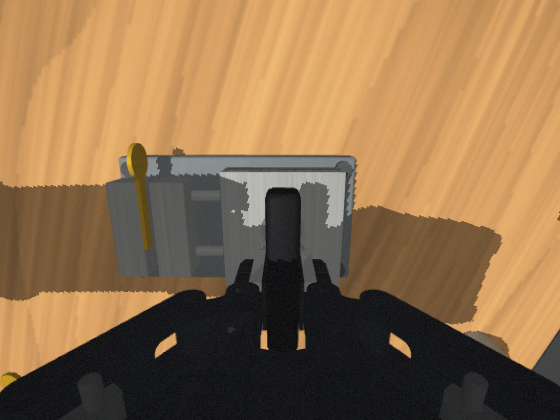

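The key turned 66° and stayed home (z unchanged, ~10 N). I'll back off 6° to the middle of the play so the screw can't be dragged, then lift straight out.

```bash
python3 -m jog '[[[0,0,0],[0,0,3],1],[[0,0,0],[0,0,3],1],[[0,0,-1],[0,0,0],1],[[0,0,-1.5],[0,0,0],1],[[0,0,0],[0,0,0],1]]'
python3 - <<'E'
from h import *
o=bot.get_obs(); print(o['eef_pos'],tcpyaw(o),o['gripper_width'],o['contact_force'],o['torque'])
E
```

```text
t: 22.25
eef_pos: [0.5307, 0.1483, 0.0795]
tool_rot: [-0.0, 0.62, 0.784, -0.0]
contact_force: [1.6, -0.4, -0.5]
gripper_width: 0.156
[0.53073695 0.14832143 0.07948955] (np.float64(103.34410061609219), np.float64(13.344104546002777)) 0.15593392695959207 [ 1.58019495 -0.36663369 -0.49900834] [-0.19154221 -0.31479272 -0.0196382 ]
```

```bash
python3 -m jog '[[[0,0,-3],[0,0,0],1],[[0,0,-3],[0,0,0],1],[[0,0,-4],[0,0,0],1],[[0,0,-5],[0,0,0],1],[[0,0,-10],[0,0,0],1],[[0,0,-20],[0,0,0],1],[[0,0,-30],[0,0,0],1],[[0,0,-37],[0,0,0],1],[[0,0,0],[0,0,0],1],[[0,0,0],[0,0,0],1]]'
```

```text
t: 23.5
eef_pos: [0.5306, 0.1482, 0.1915]
tool_rot: [-0.0, 0.62, 0.784, -0.0]
contact_force: [-0.4, 0.2, -1.7]
gripper_width: 0.155
```

```bash
python3 -m jog '[[[-30,0,0],[0,0,0],1],[[-25,0,0],[0,0,0],1],[[0,0,0],[0,0,0],1],[[0,0,0],[0,0,0],1],[[0,0,0],[0,0,0],1]]'
python3 - <<'E'
from h import *
o=bot.get_obs(); print(o['eef_pos'],tcpyaw(o),o['gripper_width'],o['contact_force'])
p,d=bot.read_camera('wrist'); cv2.imwrite('pics/w13.png',p[:,:,::-1])
C=np.array([.531,.1482,.045]); uv=project('wrist',C,o)[0]; u0,v0=(uv-[30,25]).round().astype(int)
im=cv2.resize(p[v0:v0+50,u0:u0+60,::-1],None,fx=12,fy=12,interpolation=cv2.INTER_CUBIC); cv2.imwrite('pics/w13c.png',im)
a=np.radians(43.3+60*np.arange(6)); r=.0148/2/np.cos(np.pi/6)
q=(project('wrist',np.c_[C[0]+r*np.cos(a),C[1]+r*np.sin(a),a*0+.034],o)-[u0,v0]+.5)*12-.5
cv2.polylines(im,[q.round().astype(np.int32)],True,(255,0,0),1); cv2.imwrite('pics/w13o.png',im)
E
```

```text
t: 24.12
eef_pos: [0.5433, 0.0959, 0.1913]
tool_rot: [-0.0, 0.62, 0.785, -0.0]
contact_force: [0.0, 0.7, -1.6]
gripper_width: 0.155
[0.54334521 0.09594053 0.19128155] (np.float64(103.41566057005457), np.float64(13.415680464352729)) 0.15474897150219666 [ 0.03358402  0.65270493 -1.64633444]
```

View pics/w13.png

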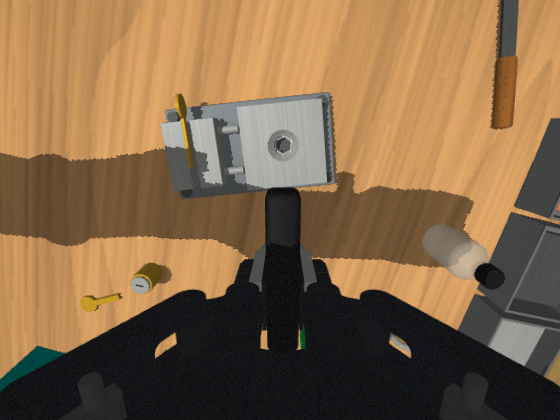

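View pics/w13o.png

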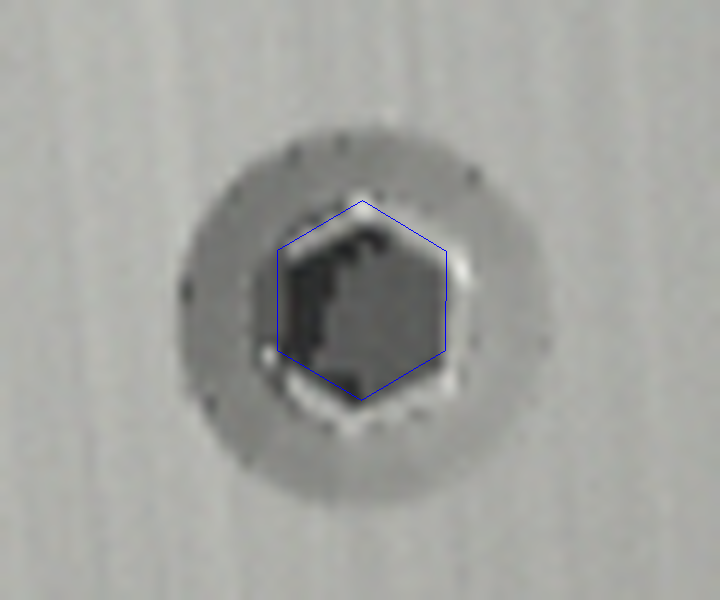

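The socket picture shows the hexagon back in line mod 60° and the sliding jaw moved outward (left jaw edge 175→163 px), so the screw stands near 60°. The key in hand hasn't shifted (bar end still at (283,188)). Next I'll return to the rack.

```bash
python3 -m jog '[[[-48.5,-20.6,0],[0,0,0],1],[[-48.5,-20.6,0],[0,0,0],1],[[-48.5,-20.6,0],[0,0,0],1],[[-48.5,-20.6,0],[0,0,0],1],[[-48.5,-20.6,0],[0,0,0],1],[[-48.5,-20.6,0],[0,0,0],1],[[0,0,0],[0,0,0],1]]'; python3 -m jog '[[[0,0,0],[0,0,9.4],1],[[0,0,0],[0,0,9.4],1],[[0,0,0],[0,0,9.4],1],[[0,0,0],[0,0,9.4],1],[[0,0,0],[0,0,9.4],1],[[0,0,0],[0,0,9.4],1],[[0,0,0],[0,0,9.4],1],[[0,0,0],[0,0,9.4],1],[[0,0,0],[0,0,0],1],[[0,0,0],[0,0,0],1],[[0,0,0],[0,0,0],1]]'
python3 - <<'E'
from h import *
o=bot.get_obs(); T=Rt(o); print(o['eef_pos'],tcpyaw(o)[0])
print('shift tool mm',(T[:3,:3].T@(np.array([.4903,-.2158,.191])-o['eef_pos'])*1000).round(2),'turn z',tcpyaw(o)[0]-28.12)
E
```

```text
t: 25.05
eef_pos: [0.4892, -0.2214, 0.1922]
tool_rot: [0.001, 0.623, 0.782, -0.001]
contact_force: [-0.4, 0.3, -1.4]
gripper_width: 0.158
t: 26.42
eef_pos: [0.4907, -0.2166, 0.1918]
tool_rot: [-0.0, 0.97, 0.244, 0.0]
contact_force: [0.1, 0.1, -2.9]
gripper_width: 0.152
[ 0.49071404 -0.2165945   0.19179546] 28.241832967861136
shift tool mm [ 0.01 -0.9   0.8 ] turn z 0.12183296786113473
```

```bash
python3 -m jog '[[[0,-0.9,0],[0,0,0],1],[[0,0,25],[0,0,0],1],[[0,0,15],[0,0,0],1],[[0,0,5],[0,0,0],1],[[0,0,0],[0,0,0],1]]';python3 -m jog '[[[0,0,4],[0,0,0],1],[[0,0,0],[0,0,0],1]]';python3 -m jog '[[[0,0,4],[0,0,0],1],[[0,0,0],[0,0,0],1]]'
python3 - <<'E'
from h import *
p,d=bot.read_camera('scene'); cv2.imwrite('pics/s14.png',cv2.resize(p[150:290,150:310,::-1],None,fx=4,fy=4,interpolation=cv2.INTER_CUBIC))
E
```

```text
t: 27.05
eef_pos: [0.4901, -0.2163, 0.1468]
tool_rot: [-0.0, 0.97, 0.243, -0.0]
contact_force: [0.8, -0.7, -1.8]
gripper_width: 0.154
t: 27.3
eef_pos: [0.4903, -0.2161, 0.1429]
tool_rot: [0.0, 0.97, 0.243, 0.0]
contact_force: [-0.1, -0.3, -1.6]
gripper_width: 0.161
t: 27.55
eef_pos: [0.49, -0.216, 0.1385]
tool_rot: [-0.0, 0.97, 0.243, -0.0]
contact_force: [-0.1, 0.4, -1.2]
gripper_width: 0.152
```

View pics/s14.png

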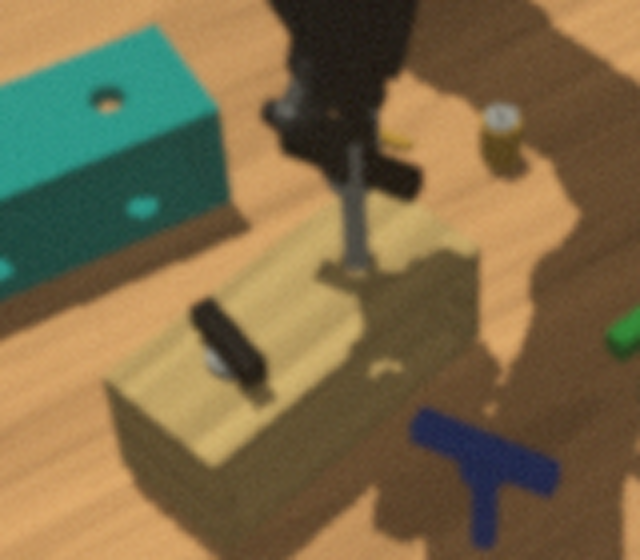

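The shaft tip stands in the rack hole (355,268), with no contact force. I'll continue down slowly.

```bash
python3 -m jog '[[[0,0,3],[0,0,0],1],[[0,0,3],[0,0,0],1],[[0,0,0],[0,0,0],1]]';python3 -m jog '[[[0,0,8],[0,0,0],1],[[0,0,8],[0,0,0],1],[[0,0,0],[0,0,0],1]]';python3 -m jog '[[[0,0,12],[0,0,0],1],[[0,0,12],[0,0,0],1],[[0,0,12],[0,0,0],1],[[0,0,0],[0,0,0],1]]'
```

```text
t: 27.98
eef_pos: [0.4899, -0.216, 0.1325]
tool_rot: [-0.0, 0.97, 0.243, -0.0]
contact_force: [0.0, 0.4, -1.8]
gripper_width: 0.154
t: 28.35
eef_pos: [0.4895, -0.2159, 0.1159]
tool_rot: [-0.0, 0.97, 0.243, -0.001]
contact_force: [-0.9, 0.7, -1.6]
gripper_width: 0.156
t: 28.85
eef_pos: [0.4893, -0.2158, 0.0796]
tool_rot: [-0.001, 0.97, 0.243, -0.001]
contact_force: [0.9, -0.5, -1.8]
gripper_width: 0.161
```

```bash
python3 -m jog '[[[0,0,5],[0,0,0],1],[[0,0,2],[0,0,0],1],[[0,0,0],[0,0,0],1]]';python3 -m jog '[[[0,0,1],[0,0,0],1],[[0,0,0],[0,0,0],1]]';python3 -m jog '[[[0,0,0.7],[0,0,0],1],[[0,0,0],[0,0,0],1]]'
```

```text
t: 29.22
eef_pos: [0.4902, -0.2161, 0.0738]
tool_rot: [0.0, 0.97, 0.243, 0.0]
contact_force: [-0.5, 0.9, -1.2]
gripper_width: 0.156
t: 29.48
eef_pos: [0.4903, -0.2161, 0.0729]
tool_rot: [0.0, 0.97, 0.243, 0.0]
contact_force: [-0.7, 0.2, -2.1]
gripper_width: 0.157
t: 29.72
eef_pos: [0.4902, -0.2161, 0.0721]
tool_rot: [-0.0, 0.97, 0.243, 0.0]
contact_force: [-0.3, 0.3, -1.1]
gripper_width: 0.157
```

```bash
python3 -m jog '[[[0,0,0.7],[0,0,0],1],[[0,0,0],[0,0,0],1]]';python3 -m jog '[[[0,0,0.6],[0,0,0],1],[[0,0,0],[0,0,0],1]]'
```

```text
t: 29.98
eef_pos: [0.4902, -0.2161, 0.0713]
tool_rot: [-0.0, 0.97, 0.243, -0.0]
contact_force: [0.2, 0.2, -1.7]
gripper_width: 0.161
t: 30.22
eef_pos: [0.4902, -0.2161, 0.0713]
tool_rot: [-0.0, 0.97, 0.243, 0.0]
contact_force: [-2.8, 1.8, 4.4]
gripper_width: 0.158
```

The collar is down on the rack (4 N). I'll open partway, back off upward and look.

```bash
python3 -m jog '[[[0,0,0],[0,0,0],0.4],[[0,0,0],[0,0,0],0.2],[[0,0,0],[0,0,0],0],[[0,0,0],[0,0,0],0],[[0,0,-5],[0,0,0],-0.2],[[0,0,-15],[0,0,0],-0.2],[[0,0,-30],[0,0,0],-0.2],[[0,0,-40],[0,0,0],-0.2],[[0,0,-40],[0,0,0],-0.2],[[0,0,0],[0,0,0],-0.2],[[0,0,0],[0,0,0],-0.2]]'
python3 - <<'E'
from h import *
o=bot.get_obs(); print(o['eef_pos'],tcpyaw(o)[0])
p,d=bot.read_camera('wrist'); cv2.imwrite('pics/w15.png',p[:,:,::-1])
b=(p.max(2)<60).astype(np.uint8); n,l,s,c=cv2.connectedComponentsWithStats(b)
M=bot.camera_info('wrist')['mount'];K,D,T=cam('wrist',o)
for i in range(1,n):
    if 900<s[i,4]<9000:
        v,u=np.nonzero(l==i); q=cv2.undistortPoints(np.c_[u,v].astype(float).reshape(-1,1,2),K,D)[:,0]; dd=d[v,u]
        P=np.c_[q[:,0]*dd,-q[:,1]*dd,-dd,np.ones(len(dd))]@T.T; z=P[:,2]; A=np.c_[P[:,:2]-P[:,:2].mean(0),np.ones(len(z))]; m=abs(z-np.median(z))<.004
        print(s[i],barfit('wrist',l==i,.111,o),np.median(z),np.linalg.lstsq(A[m],z[m],rcond=None)[0])
p,d=bot.read_camera('scene'); cv2.imwrite('pics/s15.png',cv2.resize(p[110:310,150:450,::-1],None,fx=2.6,fy=2.6,interpolation=cv2.INTER_CUBIC))
E
```

```text
t: 31.6
eef_pos: [0.49, -0.2158, 0.2008]
tool_rot: [-0.0, 0.97, 0.243, 0.0]
contact_force: [0.0, -0.0, -0.2]
gripper_width: 0.601
[ 0.48999481 -0.2157771   0.20084624] 28.127608373108092
[  44    0   13  125 1240] ((0.5083169341087341, 0.006391063332557678), (0.0952286347746849, 0.009424880146980286), 19.326759338378906) 0.009863237821392479 [-0.03581156  0.10435159  0.00979595]
[ 274  161   19   92 1613] ((0.4913807809352875, -0.21609428524971008), (0.08272659033536911, 0.01564227044582367), 28.644412994384766) 0.11053327210077046 [-0.00682674  0.00449727  0.11045103]
[ 362  205   46   61 1304] ((0.5116705298423767, -0.3081124424934387), (0.05707000195980072, 0.020736228674650192), 2.2405846118927) 0.1101845952103728 [ 0.00187994 -0.12359513  0.11003503]
```

View pics/w15.png

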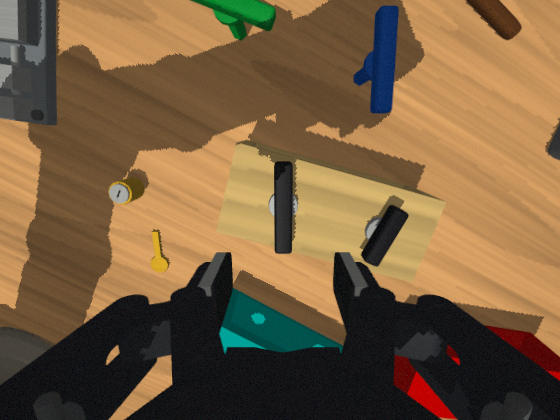

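View pics/s15.png

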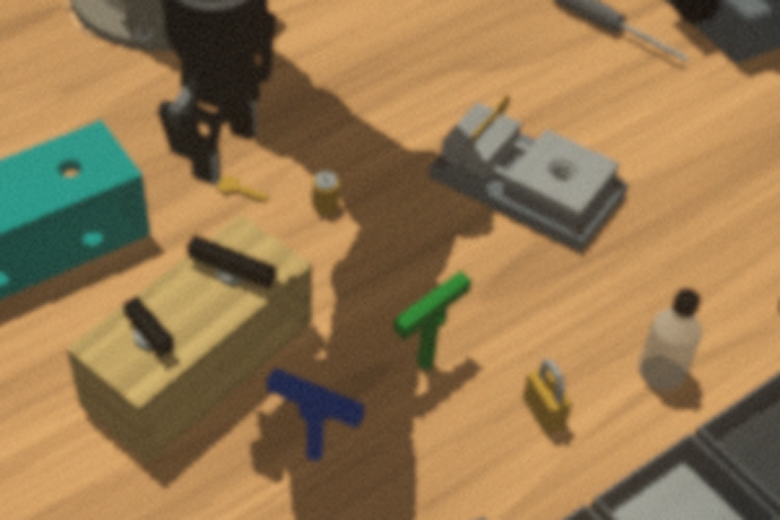

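The key hangs level in its hole: top at z = 0.1105, 2 mm from where it started, same yaw. Nothing else has moved and the gripper is clear. I'm handing in.

```bash
python3 -c "
from station import bot
print(bot.hand_in(), bot.get_obs()['t'])"
```

```text
the job is handed in; nothing more can be done
the job is handed in; nothing more can be done
```

I took the larger black key from the wooden rack, seated it in the clamp screw, turned the screw counter-clockwise and hung the key back in its hole. I handed the job in after about 32 s; no verdict comes back.

- **Seating:** The key reached the socket floor at the height I predicted. The wrist force on the way in and while turning stayed around 10 N or less.
- **Turn:** I turned the key 66° with its height unchanged, backed off 6° into the play and lifted it out. I could not read the screw angle directly. The socket hexagon looks turned by about 60° (57–63°), and a rough pixel estimate puts the jaw about 5–6 mm further open, about 1.1 rad.
- **Rack:** The key hangs level with its handle top at 0.1105 m. That puts the handle centre about 17 mm above the rack, and it is within 2 mm of where it started. The smaller key's position reads the same as before, the padlock, barrel and oil bottle look undisturbed, and the gripper is clear.

**Checks that failed or disagreed:**
- **Grip:** The real fingertips sit about 30 mm behind the reported TCP, so the first closing shut on air above the handle. The next two closings caught the collar, and the fourth gripped the bar.
- **Hole position:** My first measurement of the vice hole was 6–7 mm off because the arm was still settling. I measured again with the arm at rest. That result agreed with the fixed cameras to about 3 mm.

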